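# Build the sieve stack for grading ground pigment

### The job

Set up the sieve stack on the shaker so I can grade the pigment I have ground: seat the pan in the shaker's collar, then the fine (blue-rimmed), the medium (green-rimmed) and the coarse (red-rimmed) sieve one on top of the other in that order, and close the stack with the lid. Every piece must be upright with its skirt fully home in the one below; leave the vial, the paint pot and the medium bottles standing where they are.

Things in the scene. Friction and masses are not known exactly. Their poses are not given: they have to be found in the camera images.
- pan_center (a point): Plain silvery receiving pan, solid floor: body 56 mm across, 26 mm high, over a tapered skirt 8 mm high (48.6 to 44 mm across at the foot), 34 mm overall; mouth 51 mm wide. Skirt fits collar and mouths with 1.2 mm play. Point: centre on the axis, 17 mm above the foot, 9 mm above the shoulder (body's underside); z up. Seated in the shaker it is 9 mm above the seat point. Stands loose, 55-115 g
- fine_sieve_center (a point): Brass sieve, FINE: dark blue rim, close brass mesh (openings about 1 mm). Shape and skirt as the pan: 56 mm across, body 26 mm high over an 8 mm skirt, 34 mm overall, mouth 51 mm wide, 12 mm deep. Point: centre on the axis, 17 mm above the foot, 9 mm above the shoulder; z up. Seated (shoulder on the rim below) it is 26 mm above the centre of the piece below. Stands loose on the desk, 50-100 g
- medium_sieve_center (a point): Brass sieve, MEDIUM: green rim, steel mesh with 2.5 mm openings. Shape and skirt as the pan: 56 mm across, body 26 mm high over an 8 mm skirt, 34 mm overall, mouth 51 mm wide, 12 mm deep. Point: centre on the axis, 17 mm above the foot, 9 mm above the shoulder; z up. Seated (shoulder on the rim below) it is 26 mm above the centre of the piece below. Stands loose on the desk, 50-100 g
- coarse_sieve_center (a point): Brass sieve, COARSE: dark red rim, wide steel mesh with 5 mm openings. Shape and skirt as the pan: 56 mm across, body 26 mm high over an 8 mm skirt, 34 mm overall, mouth 51 mm wide, 12 mm deep. Point: centre on the axis, 17 mm above the foot, 9 mm above the shoulder; z up. Seated (shoulder on the rim below) it is 26 mm above the centre of the piece below. Stands loose on the desk, 50-100 g
- lid_knob (a point): Silvery lid with a black knob: disc 56 mm across, 4 mm thick, over the same 8 mm tapered skirt; knob 18 mm across, 15 mm high; 28 mm overall. Point: middle of the knob on the axis, 20 mm above the foot of the skirt, 12 mm above the shoulder (disc's underside); z up. Seated on a sieve it is 29 mm above that sieve's centre. Stands loose on the desk, 35-70 g
- shaker_seat (a point): Small round white sieve shaker with a dark foot, 96 mm across, fixed to the desk; the dark collar on its top (64 mm across outside, 51 mm wide and 9 mm deep inside) takes the pan's skirt. Point: centre of the collar's mouth, level with its rim, 43 mm above the desk. A small timer knob sticks out 7 mm to the shaker's -x
- vial_center (a point): bystander: tiny corked glass vial with amber contents, 31 mm across, 43 mm high; the point is half-way up. Stands loose on the desk, to be left alone
- pot_center (a point): bystander: small dark blue paint pot with a white lid, 42 mm across, 61 mm high; the point is half-way up. Stands loose, to be left alone
- bottle1_center (a point): bystander: cream-coloured medium bottle with a white cap, 47 mm across, 95 mm high, at the back; the point is half-way up. Stands loose, to be left alone
- bottle2_center (a point): bystander: second bottle of the same kind and size as bottle1, at the back, to its right; the point is half-way up. Stands loose, to be left alone

How it is judged:
At the end, for the whole second after the job is handed in: The pan sits in the shaker's collar, the fine sieve on the pan, the medium sieve on the fine one, the coarse sieve on the medium one and the lid on the coarse sieve: each centred over the piece below within 4 mm, within 3 mm of its fully seated height, upright within 0.08 rad, and at rest (horizontal distance between pan_center and shaker_seat below 0.004 m and z of pan_center in the frame of shaker_seat between 0.006 and 0.012 m and angle between each of pan_center, fine_sieve_center, medium_sieve_center, coarse_sieve_center, lid_knob's own z axis and vertical below 0.08 rad and horizontal distance between fine_sieve_center and pan_center below 0.004 m and z of fine_sieve_center in the frame of pan_center between 0.023 and 0.029 m and horizontal distance between medium_sieve_center and fine_sieve_center below 0.004 m and z of medium_sieve_center in the frame of fine_sieve_center between 0.023 and 0.029 m and horizontal distance between coarse_sieve_center and medium_sieve_center below 0.004 m and z of coarse_sieve_center in the frame of medium_sieve_center between 0.023 and 0.029 m and horizontal distance between lid_knob and coarse_sieve_center below 0.004 m and z of lid_knob in the frame of coarse_sieve_center between 0.026 and 0.032 m and linear speed of each of pan, fine_sieve, medium_sieve, coarse_sieve, lid below 0.02 m/s); the robot touches nothing.
It fails at once if the corked vial is knocked over or pushed more than 3 cm (angle between vial_center's own z axis and vertical above 0.5 rad or distance of vial_center from where it was at the start of the episode above 0.03 m).
It fails at once if the blue pot is knocked over or pushed more than 3 cm (angle between pot_center's own z axis and vertical above 0.5 rad or distance of pot_center from where it was at the start of the episode above 0.03 m).
It fails at once if the first medium bottle is knocked over or pushed more than 3 cm (angle between bottle1_center's own z axis and vertical above 0.5 rad or distance of bottle1_center from where it was at the start of the episode above 0.03 m).
It fails at once if the second medium bottle is knocked over or pushed more than 3 cm (angle between bottle2_center's own z axis and vertical above 0.5 rad or distance of bottle2_center from where it was at the start of the episode above 0.03 m).
It also fails if it takes over 134 s, if anything falls off the work surface, if the arm or the gripper's body presses on something with over 40 N, if the wrist force passes 120 N, or if a joint passes its speed limit or range.

### The arm

A 7-joint arm with a two-finger parallel gripper is mounted at the origin on a cart in front of the work surface, level with it; the furniture and walls round the work are solid. World frame = base frame: x ahead of the robot, y to its left, z up, the work surface at z = 0. Lengths are in m, angles in rad, forces in N, time in s.
With the tool pointing down it reaches from about 0.4 to 0.85 m from the base axis. Payload 10.4 kg.
Tool frame: the origin (TCP) lies between the finger pads; the fingertips stand tip_extent ahead of it and the grasp point (between the pads) lies 2 mm behind it (tip_extent is the distance from the TCP to the fingertips, in m); z points along the fingers, y is the direction in which the jaws open and shut (so a half turn about z gives the same grasp; the last joint's range is limited). The gripper opens to 87 mm and grips with 3 to 60 N. Pads are 19 mm wide; open, the fingers measure 117 mm over their backs; the gripper's body (75 mm by 190 mm) begins 51 mm behind the grasp point.
Start: joints at [-1.275, 0.332, -0.065, 1.46, 0.022, 1.35, -0.088], TCP at [0.196, 0.594, 0.217] pointing down, gripper open.
Joint ranges: [-2.6, 2.6], [-0.5, 2.12], [-1.47, 1.34], [0.16, 2.42], [-1.27, 4.41], [0.06, 2.06], [-2.6, 2.6]. Speed limits (rad/s): [2.22, 2.22, 2.79, 2.79, 3.14, 3.14, 3.14].

### API

Orientations are given as a unit quaternion [x, y, z, w].
In Python, from bench import read_state, camera, camera_params, close_job, tip_extent gives the robot as it stands. The module is installed in compiled form; this text tells all that it offers.
- The arm moves only by the tool send_rows, never from a script. Its argument "steps" is a list of rows, each a list of 7 numbers: the turn, a rotation vector about the tool's x, y, z in degrees, then the shift along the tool's x, y, z in m, then the gripper's target within -1 to 1 (shut at 1, half-way at 0, fully open at -1). In form: [[ax, ay, az, x, y, z, jaw], ...]. A call has exactly 10 rows; each row shifts and turns the pose as measured when the row begins, along the tool's axes as they then stand; what a row does not reach is not made up. A row lasts 1/10 s, in which the tool goes at most 50 mm and 8.59 degrees, less where a joint would pass 70% of its speed; a pose out of reach is approached as far as the arm can. A call with a gripper value outside its range is refused whole. The fingers move at their own pace and stop on an object; "force" is the grip in N (left out, the last holds). Time passes only in rows, so rows that do not move let the fingers close, or fill a call up. It gives the time, the measured TCP pose, the force and the opening at its end, in the units of the state.
- read_state(): the state, without advancing time (a new reading comes with each control period).
- camera(name): name is "scene" or "top"; returns (picture, depth): 400x640x3 uint8, blue, green, red; 400x640 float32, m along the optical axis (not along the pixel's ray), 0 where there is no reading.
- camera_params(name): a dict with "camera_matrix" (3x3 intrinsics, pixels), "dist" ([k1, k2, p1, p2, k3] as OpenCV has them; the pictures are not rectified), "world_from_camera" (4x4, takes a point from camera to world coordinates). Camera axes: x right, y down, z forward; pixel columns grow to the right and rows downward; lengths in m; the calibration is good to about 2 mm. A picture is of the moment at which its call begins. camera_params takes no time and is no camera call.
- close_job(): hands the job in, once; it reports no verdict.
The state is a dict: "time": time; "joint_positions": joint angles; "joint_vel": joint speeds; "joint_torque": joint torques, N m; "ee_pos": TCP position; "eef_rot": TCP orientation; "ft_force": force on the tool from outside, world axes, zero at the start; "torque": the same for the moment, N m; "width": finger opening in m.
Only numpy, scipy, OpenCV 4.12 (cv2) and the standard library are available. Lean on these libraries where they do the work, as an engineer would, in place of code of your own. Each camera call takes 0.05 s, during which the arm holds its last target.

## Working session

There is one attempt and no reset: what is moved stays moved. The work goes in short steps, Python scripts to look and compute and a tool call to move; the robot and the scene stay as the last step left them, time stands still between calls to the robot, and variables do not carry over. Pictures are saved under pics/ and viewed, and the job is handed in when it is done.

Besides the shell and the picture viewer there is one more tool, called after "Request:" as name(argument=value, ...), one argument or row to a line, values as JSON. send_rows: Moves the arm, as the interface text tells. Its arguments: {"type":"object","properties":{"steps":{"type":"array"},"force":{"type":"number"}},"required":["steps"]}

```bash
mkdir -p pics; ls; python3 - <<'E'
from bench import *
import cv2, numpy as np
s=read_state(); print({k:np.round(v,3) for k,v in s.items()}); 
try: print(tip_extent() if callable(tip_extent) else tip_extent)
except Exception as e: print(e)
for n in("scene","top"):
    p,d=camera(n); cv2.imwrite(f"pics/{n}0.png",p); np.save(f"{n}0.npy",d)
    c=camera_params(n); print(n,np.round(c["camera_matrix"],2),c["dist"],np.round(c["world_from_camera"],4),(d>0).mean())
E
```

```text
pics
{'time': np.float64(0.0), 'joint_positions': array([-1.275,  0.333, -0.065,  1.461,  0.022,  1.35 , -0.088]), 'joint_vel': array([-0.001, -0.001, -0.   , -0.001,  0.001,  0.001,  0.   ]), 'joint_torque': array([-0.0000e+00, -6.2326e+01,  2.4000e-02, -3.8990e+01, -6.2000e-02,
        4.0000e-02,  0.0000e+00]), 'ee_pos': array([0.196, 0.593, 0.216]), 'eef_rot': array([ 0.159,  0.987, -0.001, -0.   ]), 'ft_force': array([-0.276,  0.777,  0.651]), 'torque': array([0.028, 0.054, 0.038]), 'width': np.float64(0.087)}
0.017
scene [[428.34   0.   321.58]
 [  0.   428.34 203.12]
 [  0.     0.     1.  ]] [-0.04814542  0.          0.          0.          0.        ] [[ 0.7887 -0.4449  0.4244  0.2576]
 [-0.6148 -0.5767  0.538  -0.346 ]
 [ 0.0054 -0.6852 -0.7284  0.691 ]
 [ 0.      0.      0.      1.    ]] 0.995859375
top [[398.     0.   314.35]
 [  0.   398.   200.79]
 [  0.     0.     1.  ]] [-0.01532141  0.          0.          0.          0.        ] [[ 0.0132 -0.9948  0.1014  0.4972]
 [-0.9997 -0.0112  0.0205  0.0989]
 [-0.0193 -0.1016 -0.9946  0.9271]
 [ 0.      0.      0.      1.    ]] 0.99605078125
```

View pics/scene0.png

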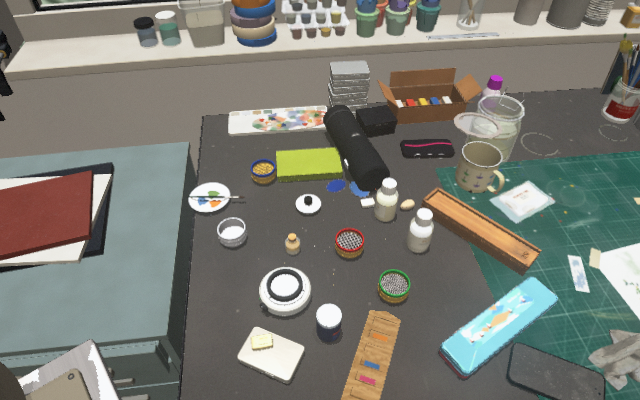

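View pics/top0.png

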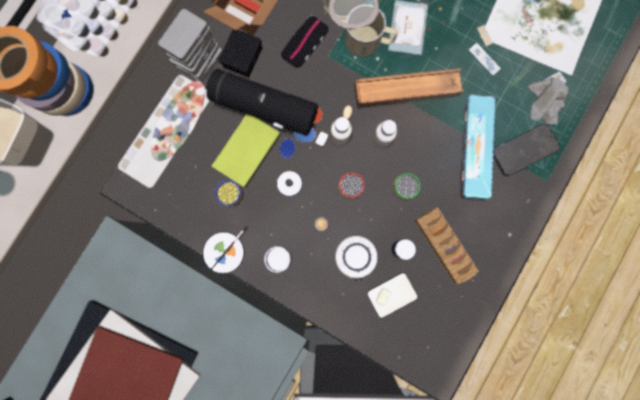

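The scene view shows the pan at (232,232), lid (308,204), fine sieve (263,170), coarse (350,242), medium (394,286) and shaker (285,290). The vial is at (292,243), the pot at (329,320) and the bottles at (386,200) and (420,231). The top view shows the same things. I'll measure next.

```bash
cat > h.py <<'E'
import numpy as np, cv2
from bench import *
P={n:camera_params(n) for n in("scene","top")}
def rays(n,px):
    p=P[n]; u=cv2.undistortPoints(np.float64(px).reshape(-1,1,2),p["camera_matrix"],p["dist"]).reshape(-1,2)
    T=p["world_from_camera"]; return T[:3,3],np.c_[u,np.ones(len(u))]@T[:3,:3].T
def onz(n,px,z):
    o,d=rays(n,px); t=(z-o[2])/d[:,2]; return o+d*t[:,None]
def cloud(n,dep):
    v,u=np.mgrid[:400,:640]; o,d=rays(n,np.c_[u.ravel(),v.ravel()])
    return (o+d*dep.reshape(-1,1)).reshape(400,640,3)
def tri(a,b):
    (o1,d1),(o2,d2)=rays("scene",[a]),rays("top",[b]); d1=d1[0];d2=d2[0]
    s=np.linalg.lstsq(np.c_[d1,-d2],o2-o1,rcond=None)[0]
    p,q=o1+s[0]*d1,o2+s[1]*d2
    return (p+q)/2,np.linalg.norm(p-q)
def circ(xy):
    A=np.c_[2*xy,np.ones(len(xy))]; s=np.linalg.lstsq(A,(xy**2).sum(1),rcond=None)[0]
    return s[0],s[1],np.sqrt(s[2]+s[0]**2+s[1]**2)
E
python3 - <<'E'
from h import *
for n in("scene","top"):
    I=cv2.imread(f"pics/{n}0.png"); 
    C={"scene":[(232,232),(308,204),(263,170),(350,242),(394,286),(285,290)],"top":[(277,259),(289,183),(228,192),(351,185),(407,186),(356,257)]}[n]
    t=[cv2.resize(I[y-32:y+32,x-32:x+32],None,fx=4,fy=4,interpolation=cv2.INTER_NEAREST) for x,y in C]
    cv2.imwrite(f"pics/{n}0z.png",np.vstack([np.hstack(t[:3]),np.hstack(t[3:])]))
    c=cloud(n,np.load(f"{n}0.npy"))
    B=dict(zip("pan lid fine coarse medium shaker".split(),C)); 
    for k,(x,y) in B.items():
        w=c[y-30:y+30,x-30:x+30].reshape(-1,3); w=w[(w[:,2]>.008)&(w[:,2]<.12)]
        g=onz(n,[(x,y)],.02)[0]; w=w[np.linalg.norm(w[:,:2]-g[:2],axis=1)<.06]
        top=np.percentile(w[:,2],95); r=w[w[:,2]>top-.006]
        print(n,k,np.round(g,3),len(w),"ztop",round(top,4),"range",np.round(r.min(0),3),np.round(r.max(0),3),"mid",np.round((r.min(0)+r.max(0))/2,4))
    print("desk",np.median(c[:,:,2][(abs(c[:,:,2])<.01)]))
E
```

```text
scene pan [0.456 0.197 0.02 ] 675 ztop 0.0334 range [0.426 0.168 0.027] [0.482 0.225 0.036] mid [0.4543 0.1963 0.0315]
scene lid [0.624 0.165 0.02 ] 391 ztop 0.0266 range [0.62  0.164 0.021] [0.637 0.182 0.03 ] mid [0.6285 0.1729 0.0252]
scene fine [0.606 0.316 0.02 ] 744 ztop 0.0327 range [0.576 0.283 0.027] [0.631 0.342 0.035] mid [0.6032 0.3124 0.0311]
scene coarse [0.628 0.032 0.02 ] 718 ztop 0.0336 range [0.596 0.002 0.028] [0.651 0.059 0.036] mid [0.6234 0.0304 0.0319]
scene medium [ 0.626 -0.095  0.02 ] 878 ztop 0.0349 range [ 0.596 -0.122  0.029] [ 0.653 -0.066  0.037] mid [ 0.6247 -0.0944  0.0331]
scene shaker [0.464 0.02  0.02 ] 2108 ztop 0.0437 range [ 0.432 -0.012  0.038] [0.495 0.052 0.047] mid [0.4632 0.0203 0.0421]
desk 0.0005084905423898833
top pan [0.456 0.2   0.02 ] 512 ztop 0.0346 range [0.43  0.172 0.029] [0.484 0.226 0.038] mid [0.4569 0.1989 0.0333]
top lid [0.63  0.177 0.02 ] 446 ztop 0.0272 range [0.624 0.169 0.023] [0.641 0.186 0.03 ] mid [0.6327 0.1773 0.0267]
top fine [0.608 0.317 0.02 ] 845 ztop 0.0338 range [0.579 0.287 0.028] [0.634 0.342 0.037] mid [0.6062 0.3147 0.0324]
top coarse [0.627 0.034 0.02 ] 508 ztop 0.0343 range [0.6   0.007 0.028] [0.655 0.06  0.038] mid [0.6276 0.0337 0.0333]
top medium [ 0.626 -0.094  0.02 ] 531 ztop 0.0338 range [ 0.599 -0.119  0.028] [ 0.654 -0.064  0.037] mid [ 0.6266 -0.0916  0.0323]
top shaker [0.463 0.022 0.02 ] 1428 ztop 0.0434 range [ 0.434 -0.009  0.038] [0.497 0.053 0.047] mid [0.4653 0.0218 0.042 ]
desk 0.00014255589190831364
```

View pics/scene0z.png

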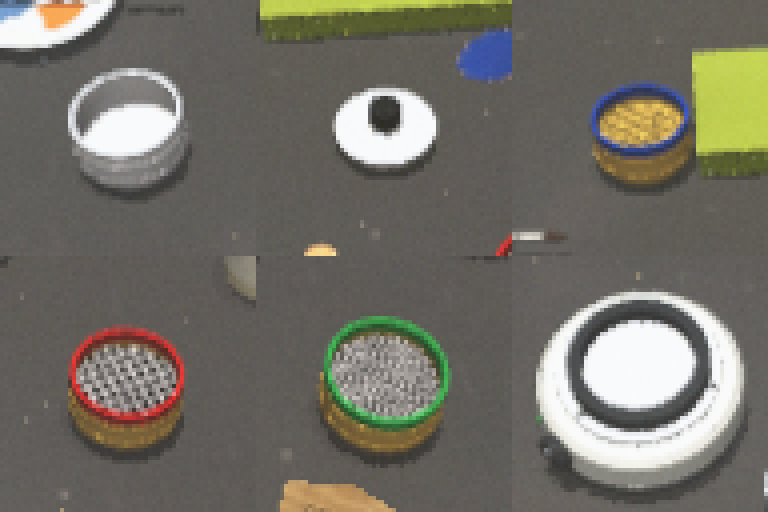

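View pics/top0z.png

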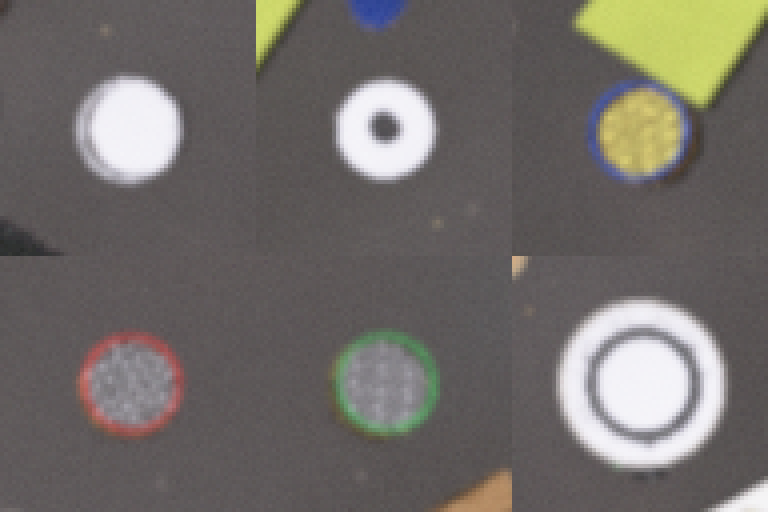

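```bash
python3 - <<'E'
from h import *
I={n:cv2.imread(f"pics/{n}0.png") for n in P}; D={n:cloud(n,np.load(f"{n}0.npy")) for n in P}
C={"scene":dict(pan=(232,232),lid=(308,204),fine=(263,170),coarse=(350,242),medium=(394,286),shaker=(285,286)),"top":dict(pan=(277,259),lid=(289,183),fine=(228,192),coarse=(351,185),medium=(407,186),shaker=(356,257))}
for n in P:
    hsv=cv2.cvtColor(I[n],cv2.COLOR_BGR2HSV).astype(int); H,S,V=hsv.transpose(2,0,1); V=V
    M=dict(fine=(H>108)&(H<130)&(S>100),coarse=((H<6)|(H>172))&(S>100),medium=(H>50)&(H<80)&(S>80),
      knob=(V<70),shaker=(V<95),lid=V>150)
    for k,z,key in (("fine",.034,"fine"),("coarse",.034,"coarse"),("medium",.034,"medium"),("knob",.028,"lid"),("lid",.012,"lid"),("shaker",.043,"shaker")):
        x,y=C[n][key]; R=22 if k!="knob" else 10
        m=np.zeros((400,640),np.uint8); m[y-R:y+R,x-R:x+R]=M[k][y-R:y+R,x-R:x+R]
        g=onz(n,[(x,y)],z)[0]
        cs,_=cv2.findContours(m,cv2.RETR_EXTERNAL,cv2.CHAIN_APPROX_NONE); c=max(cs,key=cv2.contourArea).reshape(-1,2)
        e=cv2.fitEllipse(c); w=onz(n,c,z); a=circ(w[:,:2])
        print(n,k,"px",np.round(e[0],1),"centre",np.round(onz(n,[e[0]],z)[0],4),"circfit",np.round(a,4))
    m=D[n]
    # pan by depth: points on rim
    x,y=C[n]["pan"]
# obstacles from top depth
z=D["top"][:,:,2]; xy=D["top"]
m=((z>.04)&(z<.3)&(xy[:,:,0]>.3)&(xy[:,:,0]<.95)&(abs(xy[:,:,1])<.5)).astype(np.uint8)
nl,L,st,ce=cv2.connectedComponentsWithStats(m)
for i in range(1,nl):
    if st[i,4]<25: continue
    w=xy[L==i]; print("obst px",np.round(ce[i]),np.round(np.percentile(w,2,0),3),np.round(np.percentile(w,98,0),3))
for nm,(u,v) in dict(green=(245,150),green2=(260,165),vial=(321,224),pot=(404,249),wood=(447,245),b1=(341,128),b2=(386,131)).items(): print(nm,np.round(xy[v,u],3))
E
```

```text
scene fine px [262.5 167.4] centre [0.6026 0.3102 0.034 ] circfit [0.6029 0.3107 0.0281]
scene coarse px [349.3 239.3] centre [0.6236 0.0296 0.034 ] circfit [0.6241 0.0301 0.0284]
scene medium px [394.2 282.7] centre [ 0.623  -0.0956  0.034 ] circfit [ 0.6234 -0.095   0.0284]
scene knob px [308.  200.1] centre [0.6264 0.1685 0.028 ] circfit [0.6263 0.1686 0.0091]
scene lid px [307.8 203.1] centre [0.6296 0.1739 0.012 ] circfit [0.63   0.1743 0.0275]
scene shaker px [284.3 284.9] centre [0.4615 0.0166 0.043 ] circfit [0.462  0.0174 0.0313]
top fine px [231.  198.3] centre [0.5919 0.3064 0.034 ] circfit [0.6106 0.3207 0.0203]
top coarse px [351.7 183.7] centre [0.628  0.0334 0.034 ] circfit [0.6262 0.034  0.0272]
top medium px [407.9 185.4] centre [ 0.6256 -0.0932  0.034 ] circfit [ 0.6256 -0.0911  0.027 ]Traceback (most recent call last):
  File "<stdin>", line 12, in <module>
ValueError: max() iterable argument is empty
```

```bash
python3 - <<'E'
from h import *
I={n:cv2.imread(f"pics/{n}0.png") for n in P}; D={n:cloud(n,np.load(f"{n}0.npy")) for n in P}
# shaker inner white disc/outer collar in top; pan outlines in both
n="top"; g=cv2.cvtColor(I[n],cv2.COLOR_BGR2GRAY)
print("knob row",g[183,272:306]); print("shaker row",g[257,315:398])
def fit(n,m,seed,z,ext=cv2.RETR_EXTERNAL):
    nl,L,st,ce=cv2.connectedComponentsWithStats(m.astype(np.uint8)); i=L[seed[1],seed[0]]
    c=max(cv2.findContours((L==i).astype(np.uint8),cv2.RETR_EXTERNAL,cv2.CHAIN_APPROX_NONE)[0],key=len).reshape(-1,2)
    w=onz(n,c,z); return np.round(circ(w[:,:2]),4),st[i,4]
print("shaker body top",fit("top",g>120,(330,257),.034))
print("lid top",fit("top",g>130,(280,183),.012))
print("pan top(outer)",fit("top",g>120,(277,259),.034))
d=g<130; print("collar top",fit("top",d,(331+3,257),.043))
s=cv2.cvtColor(I["scene"],cv2.COLOR_BGR2GRAY); print("scene pan rim",s[225:250,232])
# collar by depth, both
for n in P:
    z=D[n][:,:,2]; xy=D[n]
    m=(z>.0395)&(np.linalg.norm(xy[:,:,:2]-[.464,.02],axis=2)<.05); w=xy[m]; print(n,"collar depth",len(w),np.round(np.r_[w.mean(0),(w.min(0)+w.max(0))/2],4))
    m=(z>.030)&(np.linalg.norm(xy[:,:,:2]-[.456,.199],axis=2)<.05); w=xy[m]; print(n,"pan depth",len(w),np.round(circ(w[:,:2]),4))
    for k,c in dict(fine=(.605,.3135),coarse=(.6255,.032),medium=(.6255,-.093)).items():
        m=(z>.030)&(np.linalg.norm(xy[:,:,:2]-c,axis=2)<.036); w=xy[m]; print(n,k,"depth",len(w),np.round(circ(w[:,:2]),4))
z=D["top"][:,:,2]; xy=D["top"]
m=((z>.04)&(z<.3)&(xy[:,:,0]>.3)&(xy[:,:,0]<.95)&(abs(xy[:,:,1])<.5)).astype(np.uint8)
nl,L,st,ce=cv2.connectedComponentsWithStats(m)
for i in range(1,nl):
    if st[i,4]<25: continue
    w=xy[L==i]; print("obst px",np.round(ce[i]),np.round(np.percentile(w,2,0),3),np.round(np.percentile(w,98,0),3))
for nm,(u,v) in dict(green=(245,150),green2=(225,175),vial=(321,224),pot=(404,249),wood=(447,245),b1=(341,128),b2=(386,131),white=(392,295)).items(): print(nm,np.round(xy[v,u],3))
E
```

```text
knob row [ 88  86  87  86 115 176 230 242 244 244 244 241 227 179 122  89  82  82
  84  89 131 196 233 242 244 244 242 239 228 182 125  94  87  86]
shaker row [ 95  91  94  95  96  92  92  96  93  96  94  93  96  93  95  96  92  95
  96 109 158 216 234 240 241 239 225 175 127 135 184 231 242 243 244 243
 244 244 244 244 244 244 244 244 244 245 244 245 244 245 244 241 223 166
 123 134 187 233 243 243 234 201 144 101  87  81  85  83  86  81  82  84
  85  83  84  83  85  81  79  72  68  64  71]
shaker body top (array([0.6404, 0.1051, 0.5525]), np.int32(144574))
lid top (array([0.6316, 0.1774, 0.0288]), np.int32(483))
pan top(outer) (array([0.457 , 0.1995, 0.0294]), np.int32(588))
collar top (array([0.6206, 0.1434, 0.5797]), np.int32(141031))
scene pan rim [133 222 250 250 250 250 250 250 250 250 250 250 250 227 135 137 148 135
 126 134 131 111  80  63  59]
scene collar depth 368 [0.4619 0.0189 0.0428 0.4634 0.0203 0.043 ]
scene pan depth 135 [0.4543 0.1964 0.0268]
scene fine depth 97 [0.6033 0.3121 0.0269]
scene coarse depth 137 [0.6241 0.0304 0.0268]
scene medium depth 189 [ 0.6243 -0.
[... 570 characters left out ...]
[0.749 0.124 0.044] [0.87  0.356 0.079]
obst px [557.  90.] [ 0.825 -0.448  0.041] [ 0.875 -0.415  0.059]
obst px [341. 129.] [0.727 0.039 0.043] [0.762 0.081 0.097]
obst px [386. 131.] [ 0.722 -0.062  0.042] [ 0.759 -0.019  0.096]
obst px [447. 246.] [ 0.42  -0.229  0.04 ] [ 0.565 -0.121  0.058]
obst px [321. 223.] [0.531 0.095 0.04 ] [0.545 0.108 0.045]
obst px [405. 249.] [ 0.465 -0.1    0.047] [ 0.503 -0.061  0.063]
obst px [357. 256.] [ 0.436 -0.009  0.04 ] [0.495 0.052 0.046]
green [0.707 0.281 0.021]
green2 [ 0.651  0.331 -0.002]
vial [0.536 0.102 0.044]
pot [ 0.483 -0.078  0.06 ]
wood [ 0.493 -0.172  0.056]
b1 [0.739 0.061 0.094]
b2 [ 0.734 -0.035  0.091]
white [ 0.38  -0.059  0.018]
```

```bash
cat > go.py <<'E'
# usage: go.py x y z jawangle(deg of jaw axis from world y toward x)
import sys; from h import *
from scipy.spatial.transform import Rotation as R
x,y,z,j=map(float,sys.argv[1:5]); s=read_state(); r=R.from_quat(s["eef_rot"]); j=np.radians(j)
yy=np.array([np.sin(j),np.cos(j),0]); zz=np.array([0,0,-1.]); T=R.from_matrix(np.c_[np.cross(yy,zz),yy,zz])
print("t",round(float(s["time"]),2),"pos",np.round(s["ee_pos"],4),"w",round(float(s["width"]),4),"F",np.round(s["ft_force"],1))
print("turn",np.round((r.inv()*T).as_rotvec(degrees=True),1),"shift tool now",np.round(r.inv().apply(np.array([x,y,z])-s["ee_pos"]),4),"shift after turn",np.round(T.inv().apply(np.array([x,y,z])-s["ee_pos"]),4))
E
python3 go.py .456 .198 .12 0
```

```text
t 0.1 pos [0.1958 0.5932 0.216 ] w 0.087 F [0.4 1.  0.4]
turn [ -0.1  -0.  -18.3] shift tool now [-0.371  -0.2936  0.0964] shift after turn [-0.2602 -0.3952  0.096 ]
```

Request:
send_rows(
  steps=[
    [0, 0, -6.1, 0, 0, 0, -1],
    [0, 0, -6.1, 0, 0, 0, -1],
    [0, 0, -6.1, 0, 0, 0, -1],
    [0, 0, 0, -0.02, -0.03, 0, -1],
    [0, 0, 0, -0.02, -0.03, 0, -1],
    [0, 0, 0, -0.02, -0.03, 0, -1],
    [0, 0, 0, -0.02, -0.03, 0, -1],
    [0, 0, 0, -0.02, -0.03, 0, -1],
    [0, 0, 0, -0.02, -0.03, 0, -1],
    [0, 0, 0, -0.02, -0.03, 0, -1],
  ],
)

```text
time: 1.1
ee_pos: [0.3381, 0.3796, 0.2111]
eef_rot: [-0.012, 1.0, -0.004, -0.003]
ft_force: [0.1, -1.0, -0.0]
width: 0.087
```

```bash
python3 go.py .456 .198 .12 0
```

```text
t 1.1 pos [0.3381 0.3796 0.2111] w 0.087 F [ 0.1 -1.  -0. ]
turn [-0.4 -0.4  1.4] shift tool now [-0.1141 -0.1837  0.0918] shift after turn [-0.1179 -0.1816  0.0911]
```

Request:
send_rows(
  steps=[
    [-0.2, -0.2, 0.7, -0.016, -0.026, 0.003, -1],
    [-0.2, -0.2, 0.7, -0.016, -0.026, 0.003, -1],
    [0, 0, 0, -0.016, -0.026, 0.01, -1],
    [0, 0, 0, -0.016, -0.026, 0.01, -1],
    [0, 0, 0, -0.016, -0.026, 0.015, -1],
    [0, 0, 0, -0.016, -0.026, 0.015, -1],
    [0, 0, 0, -0.01, -0.015, 0.015, -1],
    [0, 0, 0, 0, 0, 0.015, -1],
    [0, 0, 0, 0, 0, 0.005, -1],
    [0, 0, 0, 0, 0, 0, -1],
  ],
)

```text
time: 2.1
ee_pos: [0.45, 0.1942, 0.116]
eef_rot: [0.006, 1.0, -0.001, -0.0]
ft_force: [0.9, -0.2, 1.0]
width: 0.0871
```

```bash
python3 go.py .456 .198 .030 0; python3 - <<'E'
from h import *
for n in P:
    p,d=camera(n); cv2.imwrite(f"pics/{n}1.png",p)
E
```

```text
t 2.1 pos [0.45   0.1942 0.116 ] w 0.0871 F [ 0.9 -0.2  1. ]
turn [-0.1 -0.  -0.6] shift tool now [-0.006   0.0041  0.086 ] shift after turn [-0.006   0.0038  0.086 ]
```

View pics/top1.png

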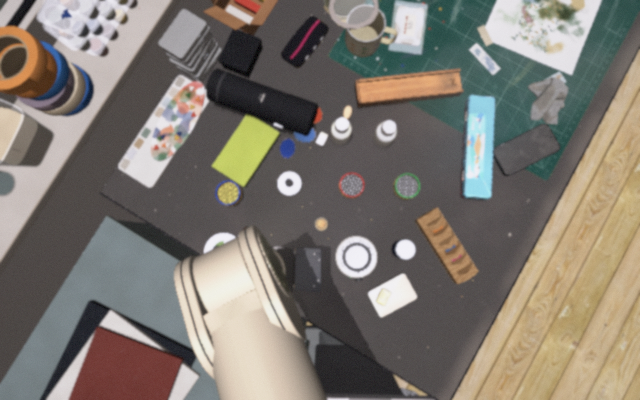

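View pics/scene1.png

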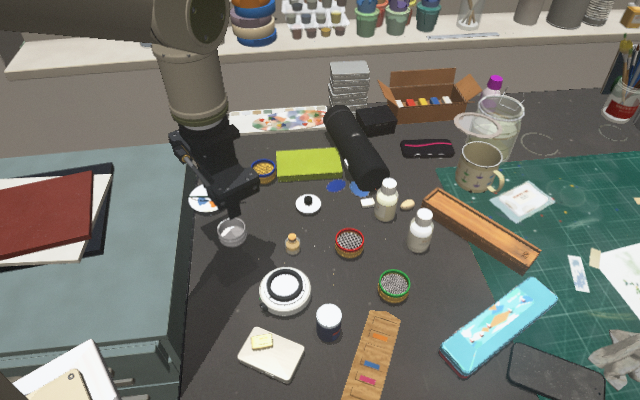

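Request:
send_rows(
  steps=[
    [0, 0, -0.6, -0.006, 0.004, 0.01, -1],
    [0, 0, 0, 0, 0, 0.012, -1],
    [0, 0, 0, 0, 0, 0.012, -1],
    [0, 0, 0, 0, 0, 0.01, -1],
    [0, 0, 0, 0, 0, 0.008, -1],
    [0, 0, 0, 0, 0, 0.005, -1],
    [0, 0, 0, 0, 0, 0.003, -1],
    [0, 0, 0, 0, 0, 0, -1],
    [0, 0, 0, 0, 0, 0, -1],
    [0, 0, 0, 0, 0, 0, -1],
  ],
)

```text
time: 3.2
ee_pos: [0.457, 0.201, 0.0528]
eef_rot: [-0.002, 1.0, -0.0, 0.001]
ft_force: [0.5, 0.6, -0.9]
width: 0.0868
```

```bash
python3 go.py .456 .198 .030 0; python3 - <<'E'
from h import *
p,d=camera("scene"); cv2.imwrite(f"pics/scene2.png",cv2.resize(p[100:300,120:360],None,fx=3,fy=3))
E
```

```text
t 3.2 pos [0.457  0.201  0.0528] w 0.0868 F [ 0.5  0.6 -0.9]
turn [-0.   0.1  0.2] shift tool now [ 0.0011 -0.003   0.0228] shift after turn [ 0.001  -0.003   0.0228]
```

View pics/scene2.png

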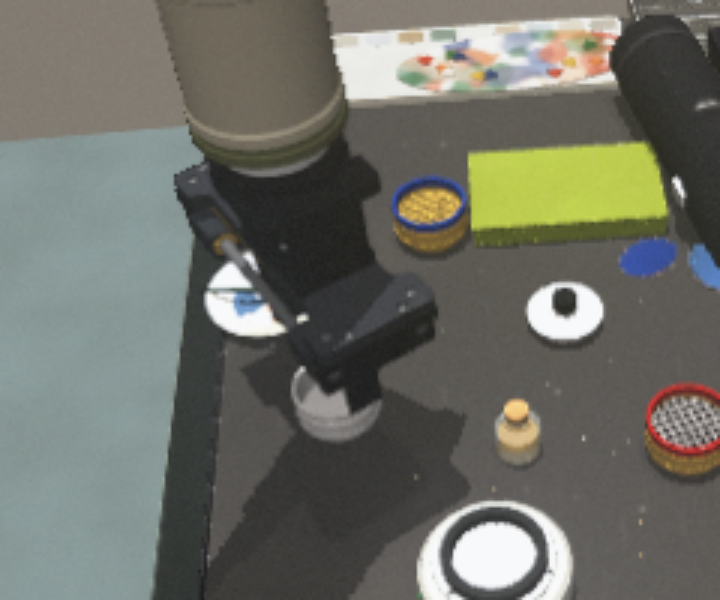

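Request:
send_rows(
  steps=[
    [0, 0, 0, 0.001, -0.003, 0.006, -1],
    [0, 0, 0, 0, 0, 0.006, -1],
    [0, 0, 0, 0, 0, 0.005, -1],
    [0, 0, 0, 0, 0, 0.004, -1],
    [0, 0, 0, 0, 0, 0.002, -1],
    [0, 0, 0, 0, 0, 0, -1],
    [0, 0, 0, 0, 0, 0, -1],
    [0, 0, 0, 0, 0, 0, 1],
    [0, 0, 0, 0, 0, 0, 1],
    [0, 0, 0, 0, 0, 0, 1],
  ],
  force=10,
)

```text
time: 4.25
ee_pos: [0.4564, 0.1979, 0.0283]
eef_rot: [-0.002, 1.0, 0.0, 0.002]
ft_force: [1.0, 0.8, -0.1]
width: 0.0706
```

Request:
send_rows(
  steps=[
    [0, 0, 0, 0, 0, 0, 1],
    [0, 0, 0, 0, 0, 0, 1],
    [0, 0, 0, 0, 0, 0, 1],
    [0, 0, 0, 0, 0, 0, 1],
    [0, 0, 0, 0, 0, 0, 1],
    [0, 0, 0, 0, 0, 0, 1],
    [0, 0, 0, 0, 0, 0, 1],
    [0, 0, 0, 0, 0, 0, 1],
    [0, 0, 0, 0, 0, 0, 1],
    [0, 0, 0, 0, 0, 0, 1],
  ],
)

```text
time: 5.25
ee_pos: [0.4565, 0.198, 0.0285]
eef_rot: [-0.002, 1.0, 0.0, 0.002]
ft_force: [-0.2, 0.4, -0.5]
width: 0.0007
```

```bash
python3 go.py .456 .198 .12 0; python3 - <<'E'
from h import *
p,d=camera("scene"); cv2.imwrite(f"pics/scene3.png",cv2.resize(p[180:280,180:320],None,fx=5,fy=5))
E
```

```text
t 5.25 pos [0.4565 0.198  0.0285] w 0.0007 F [-0.2  0.4 -0.5]
turn [0.  0.2 0.2] shift tool now [ 0.0002  0.     -0.0915] shift after turn [ 0.0005 -0.     -0.0915]
```

View pics/scene3.png

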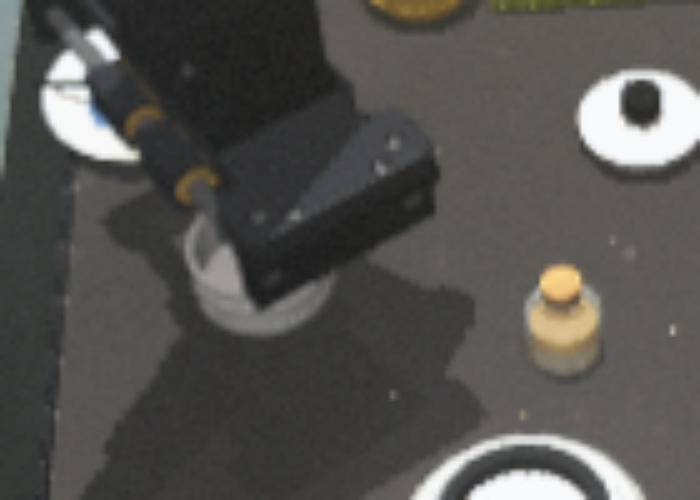

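```bash
python3 - <<'E'
from h import *
def pj(n,X):
    p=P[n]; T=np.linalg.inv(p["world_from_camera"]); r=cv2.Rodrigues(T[:3,:3])[0]
    return np.round(cv2.projectPoints(np.float64(X),r,T[:3,3],p["camera_matrix"],p["dist"])[0].reshape(-1,2),0)
print("open tips@t=3.2",pj("scene",[[.457,.201+s*.0435,.036] for s in(-1,1)]),"tcp",pj("scene",[[.457,.201,.036]]))
print("closed tcp, body bottom corners",pj("scene",[[.4565,.198,.0285]]+[[.4565+a*.0375,.198+b*.095,.08] for a in(-1,1) for b in(-1,1)]))
print("if 190 along x",pj("scene",[[.4565+a*.095,.198+b*.0375,.08] for a in(-1,1) for b in(-1,1)]))
p,d=camera("top"); cv2.imwrite("pics/top4.png",cv2.resize(p[200:330,200:400],None,fx=4,fy=4))
p,d=camera("scene"); cv2.imwrite("pics/scene4.png",cv2.resize(p[100:280,130:330],None,fx=3,fy=3))
E
```

```text
open tips@t=3.2 [[242. 239.]
 [220. 213.]] tcp [[230. 225.]]
closed tcp, body bottom corners [[231. 229.]
 [236. 253.]
 [188. 192.]
 [271. 233.]
 [221. 177.]]
if 190 along x [[191. 248.]
 [173. 223.]
 [279. 201.]
 [259. 180.]]
```

View pics/top4.png

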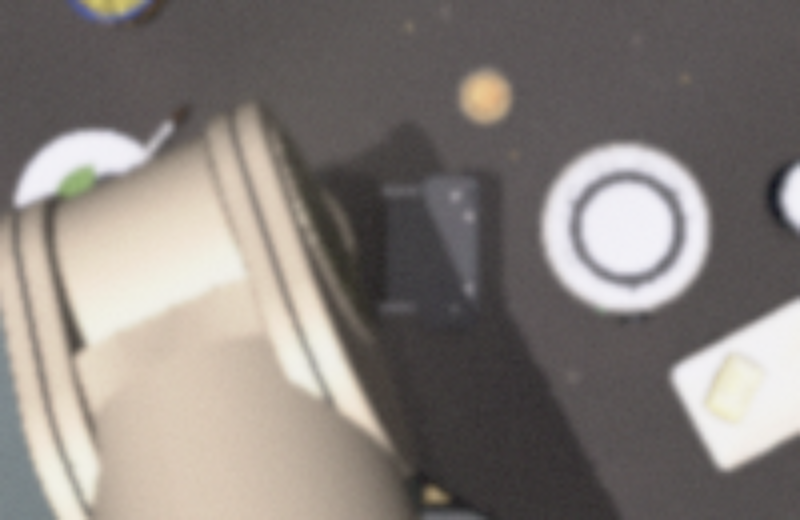

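View pics/scene4.png

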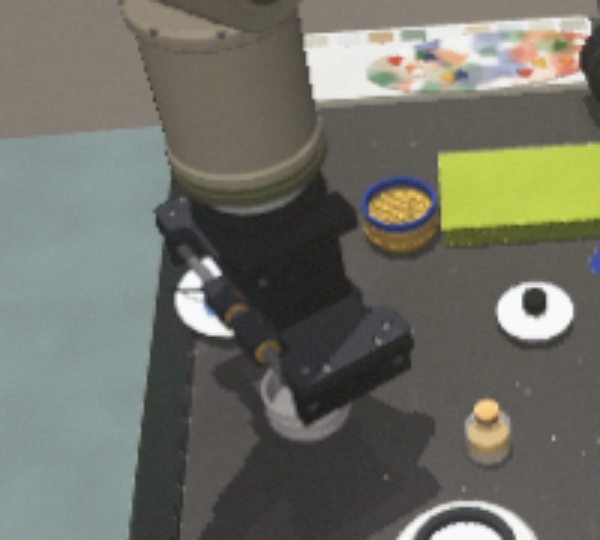

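```bash
python3 - <<'E'
from h import *
p,d=camera("scene"); c=cloud("scene",d)
for (u,v) in [(255,210),(240,232),(235,236),(250,228),(262,220),(232,238),(225,235),(240,240),(240,225)]: print(u,v,p[v,u],np.round(c[v,u],3))
w=c[150:260,180:290].reshape(-1,3); w=w[(w[:,2]>.04)&(w[:,2]<.2)&(w[:,1]>.05)]
for lo in np.arange(.04,.14,.01):
    q=w[(w[:,2]>=lo)&(w[:,2]<lo+.01)]; print(round(lo,2),len(q),np.round(q.min(0),3) if len(q) else "",np.round(q.max(0),3) if len(q) else "")
s=read_state(); print(s["joint_positions"],s["width"])
E
```

```text
255 210 [77 74 72] [0.474 0.112 0.148]
240 232 [35 37 38] [0.438 0.109 0.118]
235 236 [44 41 42] [0.428 0.111 0.113]
250 228 [32 31 34] [0.457 0.109 0.114]
262 220 [56 56 56] [0.483 0.111 0.116]
232 238 [33 32 32] [0.421 0.109 0.114]
225 235 [154 157 160] [0.443 0.205 0.012]
240 240 [107 110 111] [0.458 0.17  0.02 ]
240 225 [42 44 43] [0.437 0.101 0.145]
0.04 10 [0.527 0.097 0.041] [0.535 0.108 0.046]
0.05 0  
0.06 1 [0.444 0.198 0.067] [0.444 0.198 0.067]
0.07 0  
0.08 0  
0.09 0  
0.1 122 [0.416 0.108 0.102] [0.491 0.28  0.11 ]
0.11 272 [0.416 0.107 0.11 ] [0.491 0.281 0.12 ]
0.12 399 [0.416 0.102 0.12 ] [0.492 0.286 0.13 ]
0.13 193 [0.416 0.1   0.13 ] [0.492 0.286 0.14 ]
[-0.69855625  0.25179576  0.21804291  2.00474763 -0.06780596  0.8882595
  1.13025189] 0.0008396559365799401
```

Request:
send_rows(
  steps=[
    [0, 0, 0, 0, 0, -0.01, 1],
    [0, 0, 0, 0, 0, -0.015, 1],
    [0, 0, 0, 0, 0, -0.015, -1],
    [0, 0, 0, 0, 0, 0, -1],
    [0, 0, 0, 0, 0, 0, -1],
    [0, 0, 0, 0, 0, 0, -1],
    [0, 0, 0, 0, 0, 0, -1],
    [0, 0, 0, 0, 0, 0, -1],
    [0, 0, 0, 0, 0, 0, -1],
    [0, 0, 0, 0, 0, 0, -1],
  ],
)

```text
time: 6.45
ee_pos: [0.4555, 0.1973, 0.0698]
eef_rot: [-0.002, 1.0, -0.0, 0.001]
ft_force: [0.3, 0.2, 0.5]
width: 0.0567
```

```bash
python3 go.py .457 .199 .01 0; python3 - <<'E'
from h import *
p,d=camera("scene"); c=cloud("scene",d); cv2.imwrite("pics/scene5.png",cv2.resize(p[150:260,180:310],None,fx=6,fy=5.4))
w=c[150:260,180:310].reshape(-1,3); w=w[(w[:,2]>.05)&(w[:,2]<.2)&(w[:,1]>.05)]
for lo in np.arange(.05,.16,.01):
    q=w[(w[:,2]>=lo)&(w[:,2]<lo+.01)]; print(round(lo,2),len(q),np.round(q.min(0),3) if len(q) else "",np.round(q.max(0),3) if len(q) else "")
E
```

```text
t 6.45 pos [0.4555 0.1973 0.0698] w 0.0567 F [0.3 0.2 0.5]
turn [-0.1  0.1  0.2] shift tool now [-0.0014  0.0017  0.0598] shift after turn [-0.0015  0.0017  0.0598]
0.05 0  
0.06 0  
0.07 18 [0.442 0.158 0.074] [0.461 0.167 0.08 ]
0.08 24 [0.442 0.157 0.08 ] [0.464 0.16  0.087]
0.09 0  
0.1 5 [0.446 0.224 0.105] [0.449 0.228 0.109]
0.11 14 [0.441 0.224 0.112] [0.448 0.23  0.12 ]
0.12 13 [0.441 0.224 0.121] [0.444 0.238 0.128]
0.13 3 [0.441 0.23  0.13 ] [0.442 0.237 0.133]
0.14 86 [0.416 0.107 0.144] [0.491 0.28  0.15 ]
0.15 295 [0.415 0.108 0.15 ] [0.49  0.281 0.16 ]
```

View pics/scene5.png

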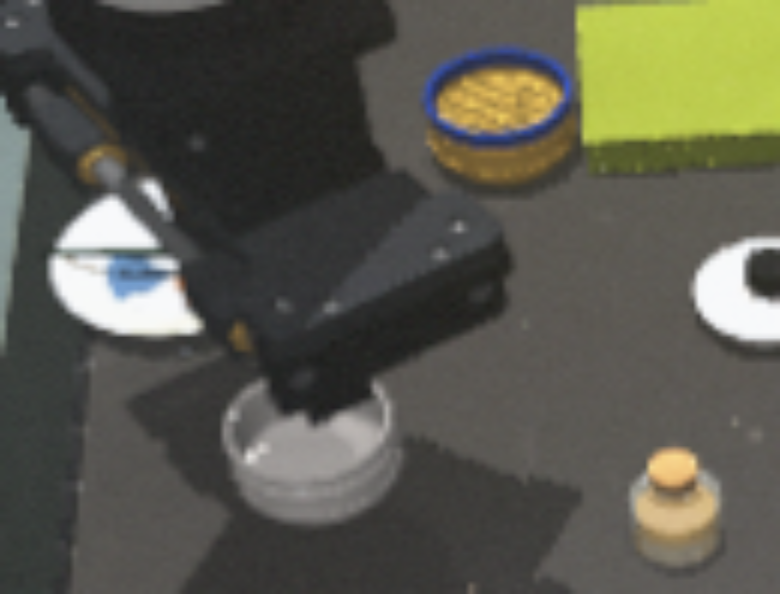

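The depth readings put the fingertips about 22 mm higher than `ee_pos` plus `tip_extent` implies: tip z ≈ ee_z + 0.005. That is why the jaws closed above the rim. I'll correct for it and descend again.

Request:
send_rows(
  steps=[
    [0, 0, 0, -0.001, 0.001, 0, -1],
    [0, 0, 0, 0, 0, 0, -1],
    [0, 0, 0, 0, 0, 0, -1],
    [0, 0, 0, 0, 0, 0, -1],
    [0, 0, 0, 0, 0, 0, -1],
    [0, 0, 0, 0, 0, 0.008, -1],
    [0, 0, 0, 0, 0, 0.01, -1],
    [0, 0, 0, 0, 0, 0.008, -1],
    [0, 0, 0, 0, 0, 0, -1],
    [0, 0, 0, 0, 0, 0, -1],
  ],
)

```text
time: 7.5
ee_pos: [0.456, 0.1981, 0.0405]
eef_rot: [-0.002, 1.0, -0.001, 0.0]
ft_force: [-0.1, -0.3, -0.5]
width: 0.087
```

```bash
python3 go.py .457 .199 .006 0; cat > tips.py <<'E'
from h import *
import sys
s=read_state(); e=s["ee_pos"]; p,d=camera("scene"); c=cloud("scene",d); w=c.reshape(-1,3)
w=w[(np.linalg.norm(w[:,:2]-e[:2]+.003,axis=1)<.075)&(w[:,2]<e[2]+.06)&(w[:,2]>e[2]-.05)]
lo=float(sys.argv[1])
q=w[w[:,2]>lo]; 
for a in np.arange(lo,lo+.05,.004):
    r=q[(q[:,2]>=a)&(q[:,2]<a+.004)]; print(round(a,3),len(r),np.round(r.min(0),3) if len(r) else "",np.round(r.max(0),3) if len(r) else "")
E
python3 tips.py .04
```

```text
t 7.5 pos [0.456  0.1981 0.0405] w 0.087 F [-0.1 -0.3 -0.5]
turn [-0.1  0.   0.2] shift tool now [-0.0009  0.001   0.0345] shift after turn [-0.001   0.0009  0.0345]
0.04 1 [0.443 0.249 0.043] [0.443 0.249 0.043]
0.044 14 [0.443 0.144 0.046] [0.459 0.246 0.048]
0.048 17 [0.442 0.143 0.048] [0.464 0.246 0.052]
0.052 23 [0.442 0.142 0.052] [0.465 0.247 0.056]
0.056 20 [0.442 0.143 0.056] [0.464 0.242 0.06 ]
0.06 20 [0.442 0.143 0.06 ] [0.465 0.242 0.064]
0.064 18 [0.443 0.143 0.064] [0.463 0.242 0.068]
0.068 19 [0.444 0.142 0.068] [0.464 0.242 0.072]
0.072 12 [0.443 0.142 0.072] [0.462 0.243 0.075]
0.076 5 [0.445 0.142 0.076] [0.45  0.242 0.079]
0.08 5 [0.443 0.239 0.082] [0.446 0.251 0.084]
0.084 7 [0.442 0.238 0.084] [0.448 0.252 0.087]
0.088 7 [0.442 0.239 0.089] [0.445 0.255 0.092]
```

Request:
send_rows(
  steps=[
    [0, 0, 0, -0.001, 0.001, 0.007, -1],
    [0, 0, 0, 0, 0, 0.008, -1],
    [0, 0, 0, 0, 0, 0.007, -1],
    [0, 0, 0, 0, 0, 0.006, -1],
    [0, 0, 0, 0, 0, 0.004, -1],
    [0, 0, 0, 0, 0, 0, -1],
    [0, 0, 0, 0, 0, 0, -1],
    [0, 0, 0, 0, 0, 0, 1],
    [0, 0, 0, 0, 0, 0, 1],
    [0, 0, 0, 0, 0, 0, 1],
  ],
  force=10,
)

```text
time: 8.55
ee_pos: [0.4576, 0.1994, 0.0063]
eef_rot: [-0.002, 1.0, -0.001, 0.001]
ft_force: [-0.1, 0.1, -0.4]
width: 0.0702
```

```bash
python3 go.py .457 .199 .006 0
```

```text
t 8.55 pos [0.4576 0.1994 0.0063] w 0.0702 F [-0.1  0.1 -0.4]
turn [-0.1  0.1  0.2] shift tool now [ 0.0006 -0.0004  0.0003] shift after turn [ 0.0006 -0.0004  0.0003]
```

Request:
send_rows(
  steps=[
    [0, 0, 0, 0, 0, 0, 1],
    [0, 0, 0, 0, 0, 0, 1],
    [0, 0, 0, 0, 0, 0, 1],
    [0, 0, 0, 0, 0, 0, 1],
    [0, 0, 0, 0, 0, 0, 1],
    [0, 0, 0, 0, 0, 0, 1],
    [0, 0, 0, 0, 0, 0, 1],
    [0, 0, 0, 0, 0, 0, 1],
    [0, 0, 0, 0, 0, 0, 1],
    [0, 0, 0, 0, 0, 0, 1],
  ],
)

```text
time: 9.55
ee_pos: [0.4578, 0.1995, 0.0066]
eef_rot: [-0.002, 1.0, -0.0, 0.001]
ft_force: [0.6, -0.8, -0.7]
width: 0.0553
```

Request:
send_rows(
  steps=[
    [0, 0, 0, 0, 0, -0.008, 1],
    [0, 0, 0, 0, 0, -0.012, 1],
    [0, 0, 0, 0, 0, -0.015, 1],
    [0, 0, 0, 0, 0, -0.02, 1],
    [0, 0, 0, 0, 0, -0.015, 1],
    [0, 0, 0, 0, 0, -0.01, 1],
    [0, 0, 0, 0, 0, 0, 1],
    [0, 0, 0, 0, 0, 0, 1],
    [0, 0, 0, 0, 0, 0, 1],
    [0, 0, 0, 0, 0, 0, 1],
  ],
)

```text
time: 10.55
ee_pos: [0.4572, 0.1992, 0.0935]
eef_rot: [-0.002, 1.0, -0.0, 0.001]
ft_force: [0.1, 0.1, -1.1]
width: 0.0555
```

```bash
python3 go.py .466 .022 .08 0
```

```text
t 10.55 pos [0.4572 0.1992 0.0935] w 0.0555 F [ 0.1  0.1 -1.1]
turn [-0.   0.1  0.2] shift tool now [-0.0081 -0.1772  0.0136] shift after turn [-0.0088 -0.1772  0.0135]
```

Request:
send_rows(
  steps=[
    [0, 0, 0, -0.001, -0.015, 0, 1],
    [0, 0, 0, -0.001, -0.025, 0, 1],
    [0, 0, 0, -0.001, -0.03, 0, 1],
    [0, 0, 0, -0.001, -0.03, 0, 1],
    [0, 0, 0, -0.001, -0.03, 0, 1],
    [0, 0, 0, -0.001, -0.022, 0, 1],
    [0, 0, 0, -0.001, -0.012, 0, 1],
    [0, 0, 0, 0, 0, 0, 1],
    [0, 0, 0, 0, 0, 0, 1],
    [0, 0, 0, 0, 0, 0, 1],
  ],
)

```text
time: 11.55
ee_pos: [0.461, 0.0212, 0.0895]
eef_rot: [-0.0, 1.0, -0.002, -0.003]
ft_force: [-1.6, 0.3, -0.7]
width: 0.0555
```

```bash
python3 go.py .466 .022 .08 0
```

```text
t 11.55 pos [0.461  0.0212 0.0895] w 0.0555 F [-1.6  0.3 -0.7]
turn [-0.3 -0.3  0. ] shift tool now [-0.005   0.0008  0.0095] shift after turn [-0.005   0.0008  0.0095]
```

Request:
send_rows(
  steps=[
    [-0.3, -0.3, 0, -0.003, 0, 0.005, 1],
    [0, 0, 0, -0.002, 0.001, 0.005, 1],
    [0, 0, 0, 0, 0, 0.004, 1],
    [0, 0, 0, 0, 0, 0, 1],
    [0, 0, 0, 0, 0, 0, 1],
    [0, 0, 0, 0, 0, 0, 1],
    [0, 0, 0, 0, 0, 0, 1],
    [0, 0, 0, 0, 0, 0, 1],
    [0, 0, 0, 0, 0, 0, 1],
    [0, 0, 0, 0, 0, 0, 1],
  ],
)

```text
time: 12.55
ee_pos: [0.4662, 0.0249, 0.074]
eef_rot: [-0.002, 1.0, 0.001, -0.0]
ft_force: [0.5, 0.2, -1.2]
width: 0.0553
```

```bash
python3 go.py .466 .022 .05 0; cat > look.py <<'E'
from h import *
import sys
k,u,v,r,f=sys.argv[1],*map(int,sys.argv[2:6])
p,d=camera("scene"); np.save("last.npy",d); cv2.imwrite("pics/last.png",p)
cv2.imwrite(f"pics/{k}.png",cv2.resize(p[max(0,v-r):v+r,max(0,u-r):u+r],None,fx=f,fy=f,interpolation=cv2.INTER_CUBIC))
E
python3 look.py s6 285 270 55 5; python3 tips.py .05
```

```text
t 12.55 pos [0.4662 0.0249 0.074 ] w 0.0553 F [ 0.5  0.2 -1.2]
turn [ 0.1 -0.   0.3] shift tool now [ 0.0002 -0.0029  0.024 ] shift after turn [ 0.0002 -0.0029  0.024 ]
0.05 0  
0.054 0  
0.058 0  
0.062 0  
0.066 0  
0.07 0  
0.074 19 [ 0.437 -0.     0.076] [0.454 0.045 0.078]
0.078 47 [ 0.436 -0.004  0.078] [0.455 0.06  0.082]
0.082 41 [ 0.436 -0.01   0.082] [0.467 0.059 0.086]
0.086 40 [ 0.436 -0.01   0.086] [0.472 0.058 0.09 ]
0.09 40 [ 0.436 -0.009  0.09 ] [0.471 0.058 0.094]
0.094 26 [ 0.436 -0.01   0.094] [0.468 0.057 0.098]
0.098 51 [0.436 0.003 0.098] [0.467 0.051 0.102]
```

View pics/s6.png

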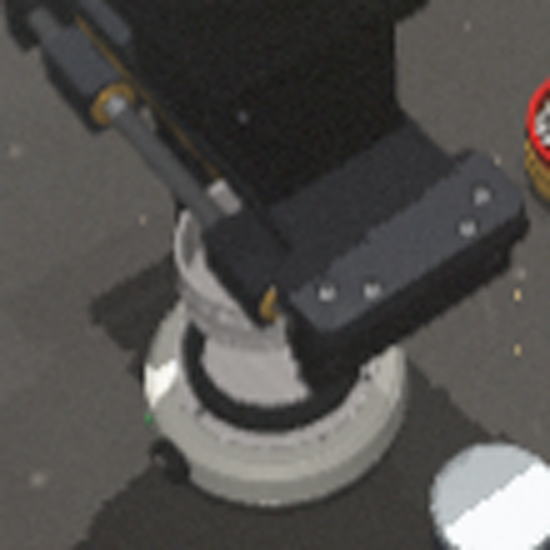

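Request:
send_rows(
  steps=[
    [0, 0, 0, 0, -0.003, 0.005, 1],
    [0, 0, 0, 0, 0, 0.006, 1],
    [0, 0, 0, 0, 0, 0.006, 1],
    [0, 0, 0, 0, 0, 0.005, 1],
    [0, 0, 0, 0, 0, 0.003, 1],
    [0, 0, 0, 0, 0, 0.002, 1],
    [0, 0, 0, 0, 0, 0, 1],
    [0, 0, 0, 0, 0, 0, 1],
    [0, 0, 0, 0, 0, 0, 1],
    [0, 0, 0, 0, 0, 0, 1],
  ],
)

```text
time: 13.65
ee_pos: [0.466, 0.0215, 0.0442]
eef_rot: [-0.002, 1.0, 0.001, -0.0]
ft_force: [0.7, 0.9, -1.2]
width: 0.0553
```

```bash
python3 go.py .466 .022 .0416 0; python3 look.py s7 285 270 55 5
```

```text
t 13.65 pos [0.466  0.0215 0.0442] w 0.0553 F [ 0.7  0.9 -1.2]
turn [ 0.1 -0.   0.3] shift tool now [-0.      0.0005  0.0026] shift after turn [-0.      0.0005  0.0026]
```

View pics/s7.png

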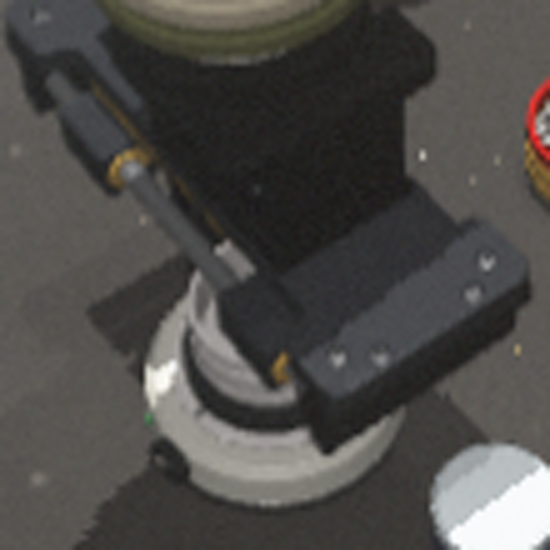

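Request:
send_rows(
  steps=[
    [0, 0, 0, 0, 0, 0.001, 1],
    [0, 0, 0, 0, 0, 0.001, 1],
    [0, 0, 0, 0, 0, 0, 1],
    [0, 0, 0, 0, 0, 0, -1],
    [0, 0, 0, 0, 0, 0, -1],
    [0, 0, 0, 0, 0, 0, -1],
    [0, 0, 0, 0, 0, 0, -1],
    [0, 0, 0, 0, 0, 0, -1],
    [0, 0, 0, 0, 0, -0.005, -1],
    [0, 0, 0, 0, 0, -0.01, -1],
  ],
)

```text
time: 14.7
ee_pos: [0.4657, 0.0214, 0.0574]
eef_rot: [-0.002, 1.0, 0.0, -0.001]
ft_force: [-0.8, -0.3, -0.5]
width: 0.0868
```

Request:
send_rows(
  steps=[
    [0, 0, 0, 0, 0, -0.015, -1],
    [0, 0, 0, 0, 0, -0.02, -1],
    [0, 0, 0, 0, 0, -0.025, -1],
    [0, 0, 7, 0, 0, -0.02, -1],
    [0, 0, 7, 0, 0, 0, -1],
    [0, 0, 7, 0, 0, 0, -1],
    [0, 0, 7, 0, 0, 0, -1],
    [0, 0, 7, 0, 0, 0, -1],
    [0, 0, 0, 0, 0, 0, -1],
    [0, 0, 0, 0, 0, 0, -1],
  ],
)

```text
time: 15.7
ee_pos: [0.4678, 0.0208, 0.1509]
eef_rot: [0.309, 0.951, 0.003, 0.003]
ft_force: [-0.3, 0.3, 0.6]
width: 0.0868
```

```bash
python3 go.py .606 .315 .13 35; python3 look.py s8 285 270 55 5
```

```text
t 15.7 pos [0.4678 0.0208 0.1509] w 0.0868 F [-0.3  0.3  0.6]
turn [ 0.4  0.3 -1. ] shift tool now [0.061  0.3191 0.023 ] shift after turn [0.0556 0.3203 0.0209]
```

View pics/s8.png

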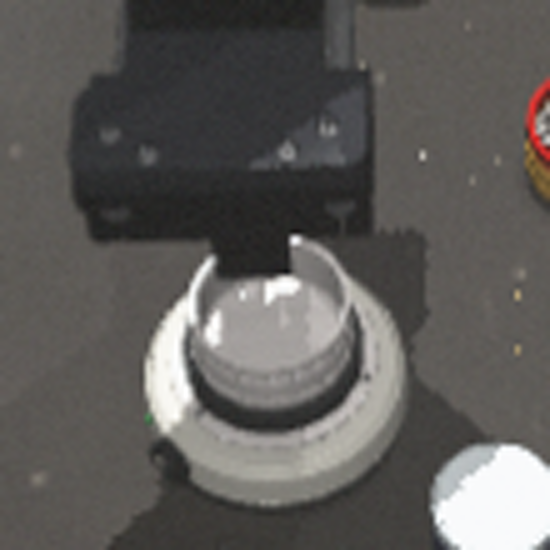

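Request:
send_rows(
  steps=[
    [0.2, 0.2, -0.5, 0.003, 0.015, 0, -1],
    [0.2, 0.1, -0.5, 0.005, 0.03, 0, -1],
    [0, 0, 0, 0.007, 0.04, 0, -1],
    [0, 0, 0, 0.007, 0.045, 0, -1],
    [0, 0, 0, 0.007, 0.045, 0, -1],
    [0, 0, 0, 0.007, 0.045, 0, -1],
    [0, 0, 0, 0.007, 0.04, 0, -1],
    [0, 0, 0, 0.007, 0.03, 0, -1],
    [0, 0, 0, 0.004, 0.015, 0, -1],
    [0, 0, 0, 0, 0, 0, -1],
  ],
)

```text
time: 16.75
ee_pos: [0.5995, 0.3258, 0.1483]
eef_rot: [0.287, 0.958, 0.002, -0.004]
ft_force: [-0.2, -0.1, -0.2]
width: 0.0873
```

```bash
python3 go.py .606 .315 .05 35; python3 look.py s9 263 150 55 5
python3 - <<'E'
from h import *
D=np.load("last.npy"); c=cloud("scene",D); z=c[:,:,2]
m=(z>.0655)&(z<.075)&(np.linalg.norm(c[:,:,:2]-[.463,.02],axis=2)<.04); w=c[m]; print("pan rim scene",len(w),np.round(circ(w[:,:2]),4),np.round(np.percentile(w[:,2],[5,50,95]),4))
A=np.c_[w[:,:2],np.ones(len(w))]; print("tilt",np.linalg.lstsq(A,w[:,2],rcond=None)[0][:2])
E
```

```text
t 16.75 pos [0.5995 0.3258 0.1483] w 0.0873 F [-0.2 -0.1 -0.2]
turn [ 0.1 -0.5  1.6] shift tool now [-0.0121 -0.0056  0.0982] shift after turn [-0.0115 -0.0051  0.0983]
pan rim scene 174 [0.4635 0.0199 0.0264] [0.0661 0.0683 0.0704]
tilt [-0.00820865 -0.00421568]
```

View pics/s9.png

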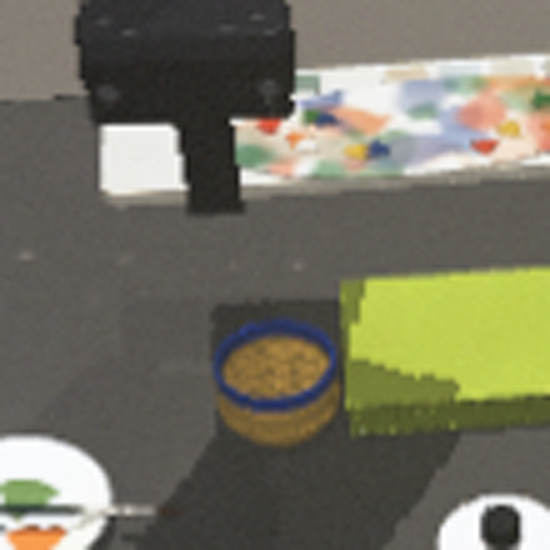

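Request:
send_rows(
  steps=[
    [0.1, -0.5, 1.6, -0.006, -0.003, 0.008, -1],
    [0, 0, 0, -0.005, -0.002, 0.014, -1],
    [0, 0, 0, 0, 0, 0.018, -1],
    [0, 0, 0, 0, 0, 0.018, -1],
    [0, 0, 0, 0, 0, 0.015, -1],
    [0, 0, 0, 0, 0, 0.01, -1],
    [0, 0, 0, 0, 0, 0.005, -1],
    [0, 0, 0, 0, 0, 0, -1],
    [0, 0, 0, 0, 0, 0, -1],
    [0, 0, 0, 0, 0, 0, -1],
  ],
)

```text
time: 17.8
ee_pos: [0.6072, 0.3033, 0.0538]
eef_rot: [0.306, 0.952, -0.002, 0.001]
ft_force: [0.2, -1.0, -0.6]
width: 0.0872
```

```bash
python3 go.py .606 .315 .006 35; python3 look.py s10 263 150 55 5; python3 tips.py .04
```

```text
t 17.8 pos [0.6072 0.3033 0.0538] w 0.0872 F [ 0.2 -1.  -0.6]
turn [-0.2  0.2 -0.6] shift tool now [0.008  0.0089 0.0478] shift after turn [0.0077 0.0088 0.0478]
0.04 0  
0.044 0  
0.048 0  
0.052 0  
0.056 3 [0.58  0.254 0.059] [0.583 0.257 0.06 ]
0.06 15 [0.566 0.253 0.06 ] [0.583 0.267 0.064]
0.064 15 [0.567 0.253 0.064] [0.583 0.267 0.068]
0.068 15 [0.567 0.253 0.068] [0.585 0.267 0.072]
0.072 16 [0.567 0.253 0.072] [0.582 0.265 0.075]
0.076 11 [0.567 0.254 0.076] [0.583 0.264 0.079]
0.08 12 [0.565 0.254 0.081] [0.583 0.265 0.084]
0.084 14 [0.566 0.253 0.084] [0.581 0.265 0.088]
0.088 12 [0.565 0.251 0.088] [0.582 0.264 0.091]
```

View pics/s10.png

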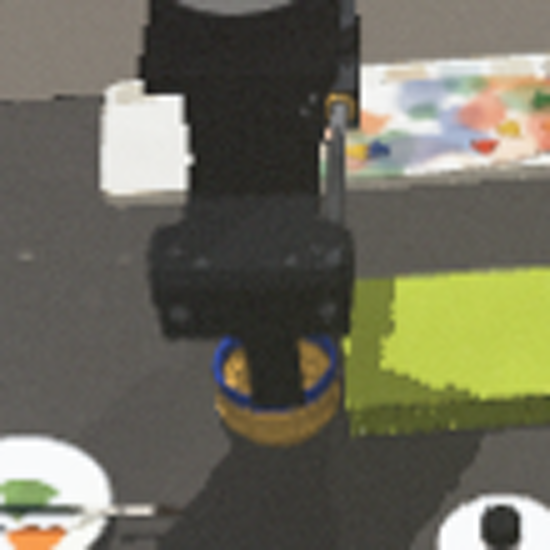

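Request:
send_rows(
  steps=[
    [-0.2, 0.2, -0.6, 0.0045, 0.005, 0, -1],
    [0, 0, 0, 0.0035, 0.004, 0.004, -1],
    [0, 0, 0, 0, 0, 0.004, -1],
    [0, 0, 0, 0, 0, 0, -1],
    [0, 0, 0, 0, 0, 0, -1],
    [0, 0, 0, 0, 0, 0, -1],
    [0, 0, 0, 0, 0, 0, -1],
    [0, 0, 0, 0, 0, 0, -1],
    [0, 0, 0, 0, 0, 0, -1],
    [0, 0, 0, 0, 0, 0, -1],
  ],
)

```text
time: 18.9
ee_pos: [0.6062, 0.3172, 0.0462]
eef_rot: [0.3, 0.954, 0.001, 0.001]
ft_force: [-0.4, -0.3, 0.1]
width: 0.0865
```

```bash
python3 go.py .606 .315 .006 35
```

```text
t 18.9 pos [0.6062 0.3172 0.0462] w 0.0865 F [-0.4 -0.3  0.1]
turn [0.1 0.  0.1] shift tool now [-0.0011 -0.002   0.0402] shift after turn [-0.0011 -0.0019  0.0402]
```

Request:
send_rows(
  steps=[
    [0, 0, 0, -0.001, -0.002, 0.008, -1],
    [0, 0, 0, 0, 0, 0.009, -1],
    [0, 0, 0, 0, 0, 0.009, -1],
    [0, 0, 0, 0, 0, 0.007, -1],
    [0, 0, 0, 0, 0, 0.004, -1],
    [0, 0, 0, 0, 0, 0.001, -1],
    [0, 0, 0, 0, 0, 0, -1],
    [0, 0, 0, 0, 0, 0, 1],
    [0, 0, 0, 0, 0, 0, 1],
    [0, 0, 0, 0, 0, 0, 1],
  ],
)

```text
time: 19.9
ee_pos: [0.6057, 0.3146, 0.0042]
eef_rot: [0.3, 0.954, 0.001, 0.0]
ft_force: [-0.2, 0.3, -0.7]
width: 0.0705
```

```bash
python3 go.py .606 .315 .006 35
```

```text
t 19.9 pos [0.6057 0.3146 0.0042] w 0.0705 F [-0.2  0.3 -0.7]
turn [0.1 0.  0.1] shift tool now [-0.0001  0.0005 -0.0018] shift after turn [-0.0001  0.0005 -0.0018]
```

Request:
send_rows(
  steps=[
    [0, 0, 0, 0, 0, 0, 1],
    [0, 0, 0, 0, 0, 0, 1],
    [0, 0, 0, 0, 0, 0, 1],
    [0, 0, 0, 0, 0, 0, 1],
    [0, 0, 0, 0, 0, 0, 1],
    [0, 0, 0, 0, 0, 0, 1],
    [0, 0, 0, 0, 0, 0, 1],
    [0, 0, 0, 0, 0, 0, 1],
    [0, 0, 0, 0, 0, 0, 1],
    [0, 0, 0, 0, 0, 0, 1],
  ],
)

```text
time: 20.9
ee_pos: [0.6059, 0.3148, 0.0047]
eef_rot: [0.3, 0.954, 0.001, 0.001]
ft_force: [-0.3, -0.4, -0.6]
width: 0.0558
```

Request:
send_rows(
  steps=[
    [0, 0, 0, 0, 0, -0.008, 1],
    [0, 0, 0, 0, 0, -0.014, 1],
    [0, 0, 0, 0, 0, -0.02, 1],
    [0, 0, 0, 0, 0, -0.025, 1],
    [0, 0, 0, 0, 0, -0.025, 1],
    [0, 0, 0, 0, 0, -0.015, 1],
    [0, 0, 0, 0, 0, -0.005, 1],
    [0, 0, 0, 0, 0, 0, 1],
    [0, 0, 0, 0, 0, 0, 1],
    [0, 0, 0, 0, 0, 0, 1],
  ],
)

```text
time: 21.9
ee_pos: [0.6054, 0.3142, 0.1251]
eef_rot: [0.3, 0.954, 0.001, 0.001]
ft_force: [0.4, -0.4, -0.4]
width: 0.0561
```

```bash
python3 go.py .466 .022 .11 35;python3 look.py s11 263 150 55 5
```

```text
t 21.9 pos [0.6054 0.3142 0.1251] w 0.0561 F [ 0.4 -0.4 -0.4]
turn [0.1 0.  0.1] shift tool now [-0.053  -0.3194  0.0144] shift after turn [-0.0534 -0.3193  0.0151]
```

View pics/s11.png

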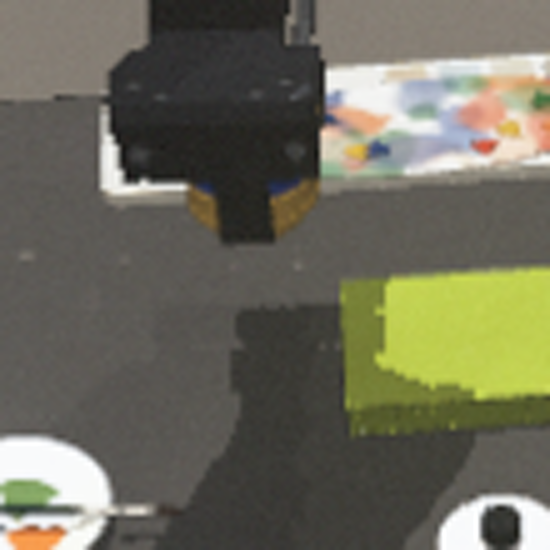

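Request:
send_rows(
  steps=[
    [0, 0, 0, -0.003, -0.018, 0, 1],
    [0, 0, 0, -0.005, -0.03, 0, 1],
    [0, 0, 0, -0.007, -0.04, 0, 1],
    [0, 0, 0, -0.008, -0.044, 0, 1],
    [0, 0, 0, -0.007, -0.044, 0, 1],
    [0, 0, 0, -0.007, -0.044, 0, 1],
    [0, 0, 0, -0.006, -0.035, 0, 1],
    [0, 0, 0, -0.004, -0.025, 0, 1],
    [0, 0, 0, -0.002, -0.012, 0, 1],
    [0, 0, 0, 0, 0, 0, 1],
  ],
)

```text
time: 22.95
ee_pos: [0.4686, 0.0371, 0.116]
eef_rot: [0.299, 0.954, -0.003, -0.005]
ft_force: [0.1, 0.9, -0.0]
width: 0.0555
```

```bash
python3 go.py .466 .022 .095 35
```

```text
t 22.95 pos [0.4686 0.0371 0.116 ] w 0.0555 F [ 0.1  0.9 -0. ]
turn [-0.4 -0.4  0.2] shift tool now [-0.0066 -0.0137  0.0211] shift after turn [-0.0065 -0.0138  0.021 ]
```

Request:
send_rows(
  steps=[
    [-0.4, -0.4, 0.2, -0.003, -0.006, 0.004, 1],
    [0, 0, 0, -0.002, -0.004, 0.008, 1],
    [0, 0, 0, 0, -0.001, 0.006, 1],
    [0, 0, 0, 0, 0, 0.002, 1],
    [0, 0, 0, 0, 0, 0, 1],
    [0, 0, 0, 0, 0, 0, 1],
    [0, 0, 0, 0, 0, 0, 1],
    [0, 0, 0, 0, 0, 0, 1],
    [0, 0, 0, 0, 0, 0, 1],
    [0, 0, 0, 0, 0, 0, 1],
  ],
)

```text
time: 23.95
ee_pos: [0.468, 0.0292, 0.0936]
eef_rot: [0.298, 0.955, -0.0, 0.0]
ft_force: [-0.5, -0.0, -0.4]
width: 0.0557
```

```bash
python3 go.py .466 .022 .07 35;python3 look.py s12 285 250 55 5
```

```text
t 23.95 pos [0.468  0.0292 0.0936] w 0.0557 F [-0.5 -0.  -0.4]
turn [-0.   0.   0.4] shift tool now [-0.0024 -0.007   0.0236] shift after turn [-0.0025 -0.007   0.0236]
```

View pics/s12.png

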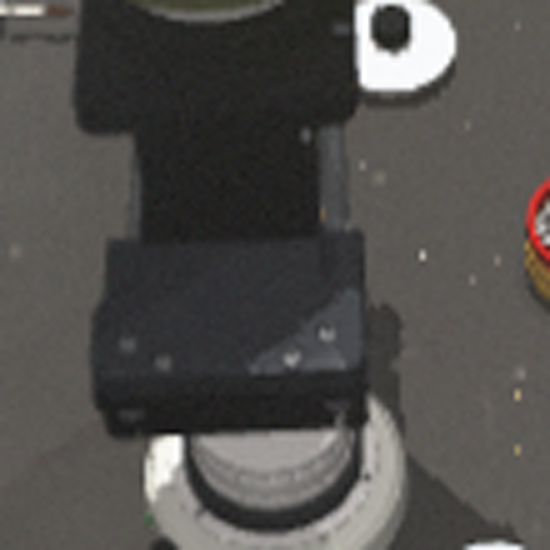

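Request:
send_rows(
  steps=[
    [0, 0, 0, -0.002, -0.005, 0, 1],
    [0, 0, 0, -0.001, -0.002, 0, 1],
    [0, 0, 0, 0, 0, 0.004, 1],
    [0, 0, 0, 0, 0, 0.005, 1],
    [0, 0, 0, 0, 0, 0.003, 1],
    [0, 0, 0, 0, 0, 0, 1],
    [0, 0, 0, 0, 0, 0, 1],
    [0, 0, 0, 0, 0, 0, 1],
    [0, 0, 0, 0, 0, 0, 1],
    [0, 0, 0, 0, 0, 0, 1],
  ],
)

```text
time: 25.0
ee_pos: [0.4662, 0.0209, 0.0804]
eef_rot: [0.298, 0.955, -0.0, 0.0]
ft_force: [-0.0, -0.2, -0.2]
width: 0.0554
```

```bash
python3 go.py .466 .022 .0657 35
```

```text
t 25.0 pos [0.4662 0.0209 0.0804] w 0.0554 F [-0.  -0.2 -0.2]
turn [-0.   0.   0.3] shift tool now [0.0008 0.0008 0.0147] shift after turn [0.0008 0.0007 0.0147]
```

Request:
send_rows(
  steps=[
    [0, 0, 0, 0.0008, 0.0008, 0.003, 1],
    [0, 0, 0, 0, 0, 0.003, 1],
    [0, 0, 0, 0, 0, 0.003, 1],
    [0, 0, 0, 0, 0, 0.002, 1],
    [0, 0, 0, 0, 0, 0.001, 1],
    [0, 0, 0, 0, 0, 0, 1],
    [0, 0, 0, 0, 0, 0, 1],
    [0, 0, 0, 0, 0, 0, 1],
    [0, 0, 0, 0, 0, 0, 1],
    [0, 0, 0, 0, 0, 0, 1],
  ],
)

```text
time: 26.0
ee_pos: [0.4661, 0.0222, 0.0674]
eef_rot: [0.298, 0.955, -0.0, 0.0]
ft_force: [-0.5, 0.3, 0.3]
width: 0.0556
```

```bash
python3 go.py .466 .022 .0657 35;python3 look.py s13 285 250 55 5
```

```text
t 26.0 pos [0.4661 0.0222 0.0674] w 0.0556 F [-0.5  0.3  0.3]
turn [-0.   0.   0.4] shift tool now [ 0.     -0.0002  0.0017] shift after turn [ 0.     -0.0002  0.0017]
```

View pics/s13.png

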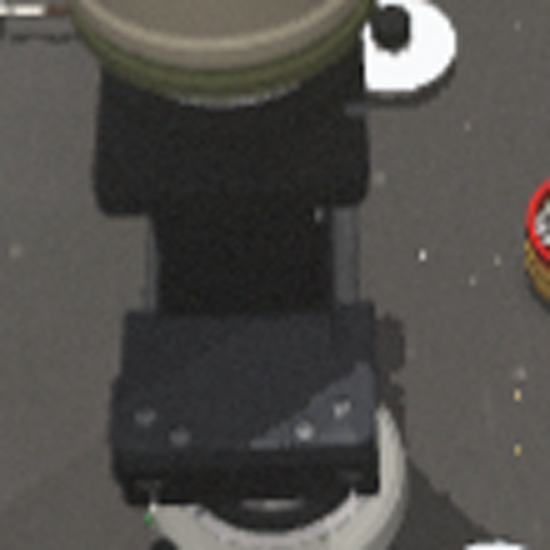

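Request:
send_rows(
  steps=[
    [0, 0, 0, 0, 0, 0.001, 1],
    [0, 0, 0, 0, 0, 0, 1],
    [0, 0, 0, 0, 0, 0, -1],
    [0, 0, 0, 0, 0, 0, -1],
    [0, 0, 0, 0, 0, 0, -1],
    [0, 0, 0, 0, 0, 0, -1],
    [0, 0, 0, 0, 0, 0, -1],
    [0, 0, 0, 0, 0, 0, -1],
    [0, 0, 0, 0, 0, -0.005, -1],
    [0, 0, 0, 0, 0, -0.01, -1],
  ],
)

```text
time: 27.05
ee_pos: [0.4656, 0.022, 0.0814]
eef_rot: [0.298, 0.955, -0.001, -0.0]
ft_force: [-0.2, -0.0, -0.7]
width: 0.0869
```

Request:
send_rows(
  steps=[
    [0, 0, 0, 0, 0, -0.015, -1],
    [0, 0, 0, 0, 0, -0.02, -1],
    [0, 0, 0, 0, 0, -0.025, -1],
    [0, 0, -7, 0, 0, -0.02, -1],
    [0, 0, -7, 0, 0, 0, -1],
    [0, 0, -7, 0, 0, 0, -1],
    [0, 0, -7, 0, 0, 0, -1],
    [0, 0, -7, 0, 0, 0, -1],
    [0, 0, 0, 0, 0, 0, -1],
    [0, 0, 0, 0, 0, 0, -1],
  ],
)

```text
time: 28.05
ee_pos: [0.4676, 0.0216, 0.1751]
eef_rot: [-0.012, 1.0, 0.001, 0.004]
ft_force: [-0.8, -0.4, -0.6]
width: 0.0868
```

```bash
python3 go.py .6265 -.0915 .13 0;python3 look.py s14 285 250 55 5
```

```text
t 28.05 pos [0.4676 0.0216 0.1751] w 0.0868 F [-0.8 -0.4 -0.6]
turn [0.1 0.5 1.4] shift tool now [-0.1558 -0.117   0.0462] shift after turn [-0.1589 -0.1131  0.0451]
```

View pics/s14.png

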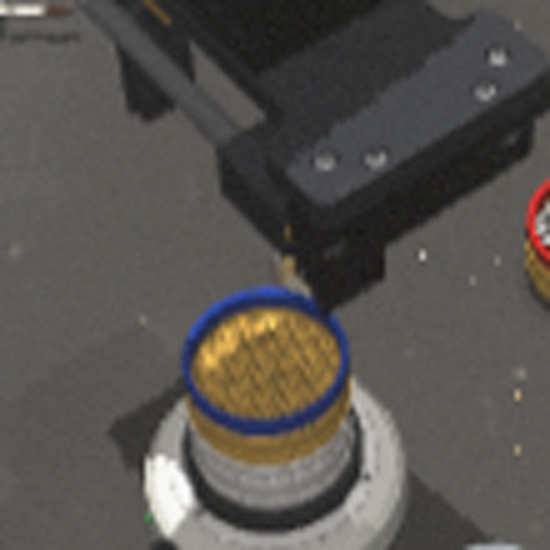

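Request:
send_rows(
  steps=[
    [0, 0.3, 0.7, -0.01, -0.007, 0, -1],
    [0, 0.2, 0.7, -0.017, -0.012, 0, -1],
    [0, 0, 0, -0.024, -0.017, 0, -1],
    [0, 0, 0, -0.026, -0.018, 0, -1],
    [0, 0, 0, -0.026, -0.018, 0.005, -1],
    [0, 0, 0, -0.024, -0.017, 0.01, -1],
    [0, 0, 0, -0.017, -0.012, 0.012, -1],
    [0, 0, 0, -0.01, -0.007, 0.01, -1],
    [0, 0, 0, 0, 0, 0.005, -1],
    [0, 0, 0, 0, 0, 0, -1],
  ],
)

```text
time: 29.1
ee_pos: [0.6315, -0.0961, 0.1304]
eef_rot: [0.011, 1.0, -0.001, -0.001]
ft_force: [-0.3, 0.6, -1.0]
width: 0.0871
```

```bash
python3 go.py .6265 -.0915 .05 0
python3 look.py s15 380 260 70 4
python3 - <<'E'
from h import *
c=cloud("scene",np.load("last.npy")); z=c[:,:,2]
m=(z>.091)&(z<.101)&(np.linalg.norm(c[:,:,:2]-[.463,.02],axis=2)<.034); w=c[m]; print("fine rim scene",len(w),np.round(circ(w[:,:2]),4),np.round(np.percentile(w[:,2],[5,50,95]),4))
A=np.c_[w[:,:2],np.ones(len(w))]; print("tilt",np.linalg.lstsq(A,w[:,2],rcond=None)[0][:2])
for k,cc in dict(coarse=(.624,.030),medium=(.6243,-.0945)).items():
    m=(z>.030)&(z<.045)&(np.linalg.norm(c[:,:,:2]-cc,axis=2)<.036); w=c[m]; print(k,len(w),np.round(circ(w[:,:2]),4))
E
```

```text
t 29.1 pos [ 0.6315 -0.0961  0.1304] w 0.0871 F [-0.3  0.6 -1. ]
turn [-0.2 -0.1 -1.2] shift tool now [0.005  0.0047 0.0804] shift after turn [0.005  0.0046 0.0804]
fine rim scene 193 [0.4641 0.0204 0.0265] [0.0915 0.094  0.0963]
tilt [-0.02305106 -0.00261386]
coarse 134 [0.6241 0.0305 0.0268]
medium 189 [ 0.6244 -0.0943  0.0269]
```

View pics/s15.png

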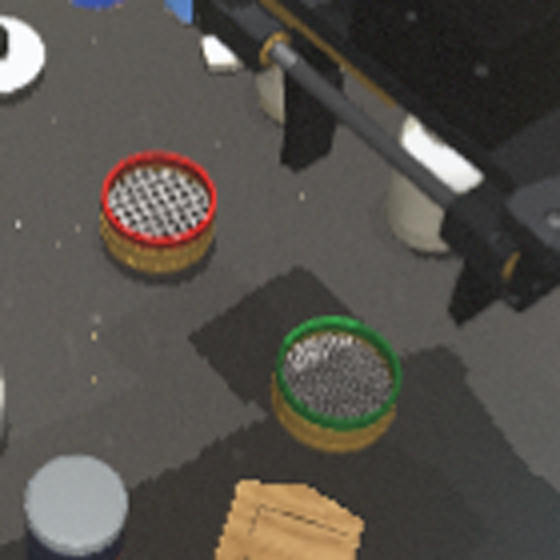

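Request:
send_rows(
  steps=[
    [-0.2, -0.1, -1.2, 0.003, 0.003, 0.006, -1],
    [0, 0, 0, 0.002, 0.002, 0.012, -1],
    [0, 0, 0, 0, 0, 0.015, -1],
    [0, 0, 0, 0, 0, 0.015, -1],
    [0, 0, 0, 0, 0, 0.012, -1],
    [0, 0, 0, 0, 0, 0.008, -1],
    [0, 0, 0, 0, 0, 0.004, -1],
    [0, 0, 0, 0, 0, 0, -1],
    [0, 0, 0, 0, 0, 0, -1],
    [0, 0, 0, 0, 0, 0, -1],
  ],
)

```text
time: 30.15
ee_pos: [0.6257, -0.0882, 0.0538]
eef_rot: [-0.001, 1.0, 0.001, 0.001]
ft_force: [-1.3, -0.1, 0.7]
width: 0.0872
```

```bash
python3 go.py .627 -.0915 .005 0; python3 look.py s16 390 260 60 5; python3 tips.py .044
```

```text
t 30.15 pos [ 0.6257 -0.0882  0.0538] w 0.0872 F [-1.3 -0.1  0.7]
turn [0.1 0.1 0.2] shift tool now [-0.0012 -0.0034  0.0488] shift after turn [-0.0013 -0.0033  0.0488]
0.044 0  
0.048 0  
0.052 0  
0.056 8 [ 0.613 -0.141  0.057] [ 0.628 -0.038  0.06 ]
0.06 25 [ 0.612 -0.143  0.06 ] [ 0.633 -0.039  0.064]
0.064 26 [ 0.612 -0.142  0.064] [ 0.631 -0.039  0.068]
0.068 25 [ 0.612 -0.142  0.068] [ 0.632 -0.037  0.072]
0.072 20 [ 0.612 -0.142  0.072] [ 0.631 -0.042  0.076]
0.076 21 [ 0.612 -0.142  0.076] [ 0.628 -0.04   0.08 ]
0.08 23 [ 0.612 -0.142  0.08 ] [ 0.625 -0.038  0.084]
0.084 17 [ 0.612 -0.142  0.084] [ 0.624 -0.038  0.088]
0.088 14 [ 0.612 -0.143  0.088] [ 0.621 -0.038  0.092]
0.092 14 [ 0.612 -0.046  0.093] [ 0.633 -0.037  0.096]
```

View pics/s16.png

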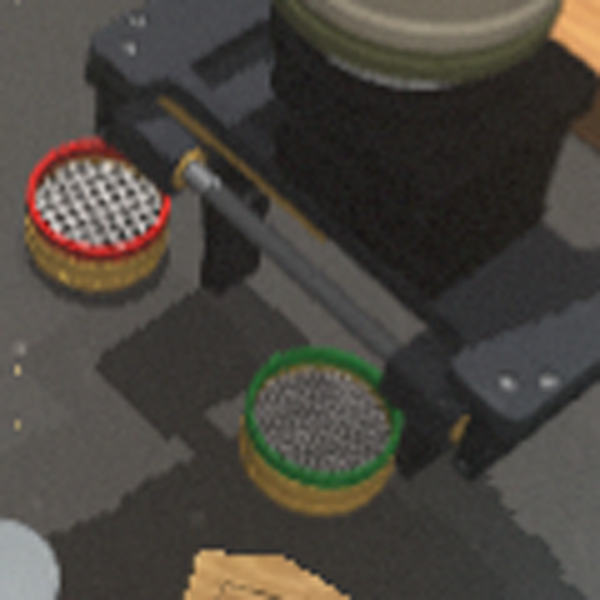

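Request:
send_rows(
  steps=[
    [0, 0, 0.2, -0.0013, -0.0033, 0.005, -1],
    [0, 0, 0, 0, 0, 0.01, -1],
    [0, 0, 0, 0, 0, 0.011, -1],
    [0, 0, 0, 0, 0, 0.01, -1],
    [0, 0, 0, 0, 0, 0.006, -1],
    [0, 0, 0, 0, 0, 0.003, -1],
    [0, 0, 0, 0, 0, 0, -1],
    [0, 0, 0, 0, 0, 0, -1],
    [0, 0, 0, 0, 0, 0, -1],
    [0, 0, 0, 0, 0, 0, -1],
  ],
)

```text
time: 31.25
ee_pos: [0.6274, -0.0916, 0.0049]
eef_rot: [0.0, 1.0, 0.001, 0.001]
ft_force: [-0.8, 0.1, -0.2]
width: 0.0869
```

```bash
python3 go.py .627 -.0915 .005 0
```

```text
t 31.25 pos [ 0.6274 -0.0916  0.0049] w 0.0869 F [-0.8  0.1 -0.2]
turn [ 0.1  0.2 -0.1] shift tool now [ 0.0004  0.0001 -0.0001] shift after turn [ 0.0004  0.0001 -0.0001]
```

Request:
send_rows(
  steps=[
    [0, 0, 0, 0, 0, 0, 1],
    [0, 0, 0, 0, 0, 0, 1],
    [0, 0, 0, 0, 0, 0, 1],
    [0, 0, 0, 0, 0, 0, 1],
    [0, 0, 0, 0, 0, 0, 1],
    [0, 0, 0, 0, 0, 0, 1],
    [0, 0, 0, 0, 0, 0, 1],
    [0, 0, 0, 0, 0, 0, 1],
    [0, 0, 0, 0, 0, 0, 1],
    [0, 0, 0, 0, 0, 0, 1],
  ],
)

```text
time: 32.25
ee_pos: [0.628, -0.0917, 0.0058]
eef_rot: [0.0, 1.0, 0.001, 0.002]
ft_force: [-0.9, -0.2, 1.0]
width: 0.0557
```

Request:
send_rows(
  steps=[
    [0, 0, 0, 0, 0, -0.008, 1],
    [0, 0, 0, 0, 0, -0.014, 1],
    [0, 0, 0, 0, 0, -0.022, 1],
    [0, 0, 0, 0, 0, -0.028, 1],
    [0, 0, 0, 0, 0, -0.028, 1],
    [0, 0, 0, 0, 0, -0.018, 1],
    [0, 0, 0, 0, 0, -0.01, 1],
    [0, 0, 0, 0, 0, 0, 1],
    [0, 0, 0, 0, 0, 0, 1],
    [0, 0, 0, 0, 0, 0, 1],
  ],
)

```text
time: 33.25
ee_pos: [0.6269, -0.0926, 0.1446]
eef_rot: [0.001, 1.0, 0.001, 0.003]
ft_force: [-0.3, -0.8, -0.4]
width: 0.0552
```

```bash
python3 go.py .466 .022 .12 0
```

```text
t 33.25 pos [ 0.6269 -0.0926  0.1446] w 0.0552 F [-0.3 -0.8 -0.4]
turn [ 0.1  0.4 -0.1] shift tool now [0.1613 0.1142 0.0239] shift after turn [0.1609 0.1146 0.0246]
```

Request:
send_rows(
  steps=[
    [0, 0.2, 0, 0.01, 0.007, 0, 1],
    [0, 0.2, 0, 0.018, 0.013, 0, 1],
    [0, 0, 0, 0.025, 0.018, 0, 1],
    [0, 0, 0, 0.026, 0.019, 0, 1],
    [0, 0, 0, 0.026, 0.018, 0, 1],
    [0, 0, 0, 0.022, 0.016, 0, 1],
    [0, 0, 0, 0.016, 0.011, 0, 1],
    [0, 0, 0, 0.009, 0.006, 0, 1],
    [0, 0, 0, 0, 0, 0, 1],
    [0, 0, 0, 0, 0, 0, 1],
  ],
)

```text
time: 34.25
ee_pos: [0.4599, 0.0218, 0.1367]
eef_rot: [-0.001, 1.0, -0.0, -0.008]
ft_force: [0.7, -1.0, -0.9]
width: 0.0557
```

```bash
python3 go.py .4665 .022 .115 0
```

```text
t 34.25 pos [0.4599 0.0218 0.1367] w 0.0557 F [ 0.7 -1.  -0.9]
turn [-0.  -0.9  0.1] shift tool now [-0.007   0.0002  0.0216] shift after turn [-0.0066  0.0002  0.0217]
```

Request:
send_rows(
  steps=[
    [0, -0.5, 0, -0.004, 0, 0.004, 1],
    [0, -0.4, 0, -0.0026, 0, 0.006, 1],
    [0, 0, 0, 0, 0, 0.006, 1],
    [0, 0, 0, 0, 0, 0.004, 1],
    [0, 0, 0, 0, 0, 0.002, 1],
    [0, 0, 0, 0, 0, 0, 1],
    [0, 0, 0, 0, 0, 0, 1],
    [0, 0, 0, 0, 0, 0, 1],
    [0, 0, 0, 0, 0, 0, 1],
    [0, 0, 0, 0, 0, 0, 1],
  ],
)

```text
time: 35.25
ee_pos: [0.4687, 0.0192, 0.1119]
eef_rot: [0.001, 1.0, -0.001, 0.0]
ft_force: [-0.3, -0.6, -0.0]
width: 0.0553
```

```bash
python3 go.py .4665 .022 .0928 0; python3 look.py s17 285 240 60 5;python3 - <<'E'
from h import *
c=cloud("scene",np.load("last.npy")); z=c[:,:,2]
for a,b in((.118,.132),(.08,.0925)):
  m=(z>a)&(z<b)&(c[:,:,0]<.46)&(np.linalg.norm(c[:,:,:2]-[.463,.02],axis=2)<.034); w=c[m]; print(len(w),np.round(w.min(0),4))
E
```

```text
t 35.25 pos [0.4687 0.0192 0.1119] w 0.0553 F [-0.3 -0.6 -0. ]
turn [-0.2  0.  -0.1] shift tool now [0.0022 0.0028 0.0191] shift after turn [0.0022 0.0028 0.0191]
192 [ 0.436  -0.012   0.1181]
166 [ 0.436  -0.0064  0.0802]
```

View pics/s17.png

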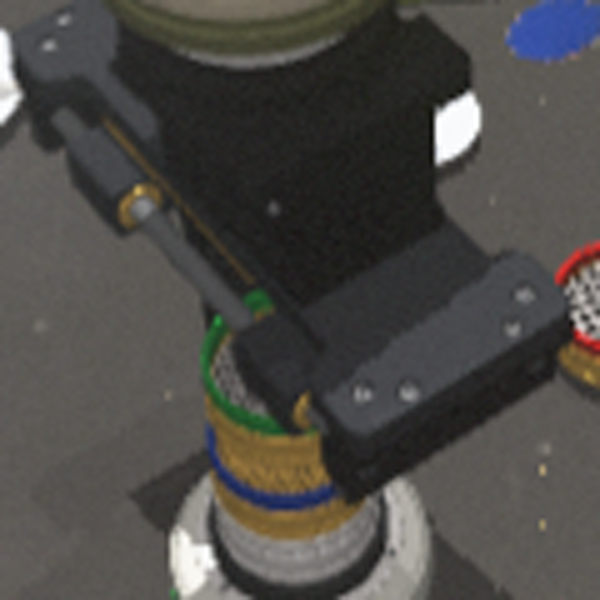

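```bash
cat > cmp.py <<'E'
from h import *
import sys
from scipy.optimize import least_squares
c=cloud("scene",np.load("last.npy")).reshape(-1,3)
I=cv2.imread("pics/last.png").reshape(-1,3).astype(int)
for a,b in zip(*[iter(map(float,sys.argv[1:]))]*2):
    dx=c[:,:2]-[.464,.02]; r=np.linalg.norm(dx,axis=1)
    m=(c[:,2]>a)&(c[:,2]<b)&(r>.022)&(r<.034)&(I.max(1)>75)   # drop black gripper
    w=c[m,:2]; f=lambda p:np.linalg.norm(w-p,axis=1)-.028
    s=least_squares(f,[.464,.02],loss="soft_l1",f_scale=.001); print(a,b,len(w),np.round(s.x,4),"rms",np.round(np.sqrt(np.mean(f(s.x)**2)),4))
E
python3 cmp.py .118 .134 .075 .09 .05 .065
```

```text
0.118 0.134 138 [0.4653 0.0174] rms 0.001
0.075 0.09 134 [0.465  0.0213] rms 0.0012
0.05 0.065 146 [0.4642 0.0211] rms 0.0006
```

Request:
send_rows(
  steps=[
    [-0.2, 0, 0, 0.0015, 0.003, 0, 1],
    [0, 0, 0, 0, 0, 0.004, 1],
    [0, 0, 0, 0, 0, 0.005, 1],
    [0, 0, 0, 0, 0, 0.004, 1],
    [0, 0, 0, 0, 0, 0.002, 1],
    [0, 0, 0, 0, 0, 0.001, 1],
    [0, 0, 0, 0, 0, 0, 1],
    [0, 0, 0, 0, 0, 0, 1],
    [0, 0, 0, 0, 0, 0, 1],
    [0, 0, 0, 0, 0, 0, 1],
  ],
)

```text
time: 36.3
ee_pos: [0.467, 0.0226, 0.0944]
eef_rot: [0.001, 1.0, 0.001, 0.0]
ft_force: [-0.2, -0.1, -1.2]
width: 0.0559
```

```bash
python3 go.py .4670 .0225 .0928 0; python3 look.py s18 285 240 60 5; python3 cmp.py .101 .117 .075 .09 .05 .065
```

```text
t 36.3 pos [0.467  0.0226 0.0944] w 0.0559 F [-0.2 -0.1 -1.2]
turn [ 0.1  0.  -0.1] shift tool now [-0.     -0.0001  0.0016] shift after turn [-0.     -0.0001  0.0016]
0.101 0.117 151 [0.4654 0.0195] rms 0.0015
0.075 0.09 110 [0.4646 0.0217] rms 0.0007
0.05 0.065 132 [0.4642 0.021 ] rms 0.0007
```

View pics/s18.png

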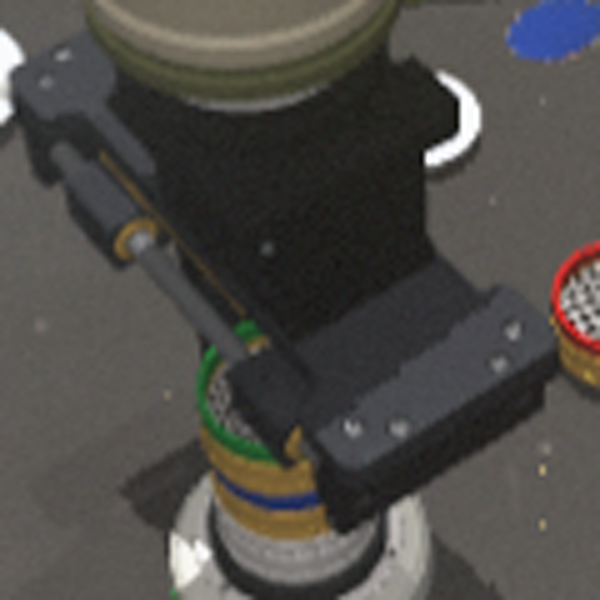

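Request:
send_rows(
  steps=[
    [0, 0, 0, 0, 0, 0.001, 1],
    [0, 0, 0, 0, 0, 0, 1],
    [0, 0, 0, 0, 0, 0, -1],
    [0, 0, 0, 0, 0, 0, -1],
    [0, 0, 0, 0, 0, 0, -1],
    [0, 0, 0, 0, 0, 0, -1],
    [0, 0, 0, 0, 0, 0, -1],
    [0, 0, 0, 0, 0, 0, -1],
    [0, 0, 0, 0, 0, -0.005, -1],
    [0, 0, 0, 0, 0, -0.01, -1],
  ],
)

```text
time: 37.35
ee_pos: [0.4665, 0.0224, 0.1085]
eef_rot: [0.001, 1.0, 0.0, -0.001]
ft_force: [-0.7, 0.4, -0.5]
width: 0.0868
```

Request:
send_rows(
  steps=[
    [0, 0, 0, 0, 0, -0.015, -1],
    [0, 0, 0, 0, 0, -0.02, -1],
    [0, 0, 0, 0, 0, -0.025, -1],
    [0, 0, 0, 0, 0, -0.02, -1],
    [0, 0, 0, -0.01, 0, 0, -1],
    [0, 0, 0, -0.02, 0, 0, -1],
    [0, 0, 0, -0.03, 0, 0, -1],
    [0, 0, 0, -0.03, 0, 0, -1],
    [0, 0, 0, -0.03, 0, 0, -1],
    [0, 0, 0, -0.02, 0, 0, -1],
  ],
)

```text
time: 38.35
ee_pos: [0.6128, 0.0223, 0.1977]
eef_rot: [0.0, 1.0, 0.002, 0.003]
ft_force: [-0.2, -0.1, -0.3]
width: 0.0871
```

```bash
python3 go.py .627 .0335 .06 0; python3 look.py s19 300 240 70 4; python3 cmp.py .101 .113 .075 .087 .048 .061
```

```text
t 38.35 pos [0.6128 0.0223 0.1977] w 0.0871 F [-0.2 -0.1 -0.3]
turn [ 0.2  0.3 -0. ] shift tool now [-0.0135  0.0107  0.1378] shift after turn [-0.0142  0.0112  0.1377]
0.101 0.113 280 [0.4638 0.0199] rms 0.0026
0.075 0.087 129 [0.4648 0.0214] rms 0.0007
0.048 0.061 145 [0.4641 0.021 ] rms 0.0006
```

View pics/s19.png

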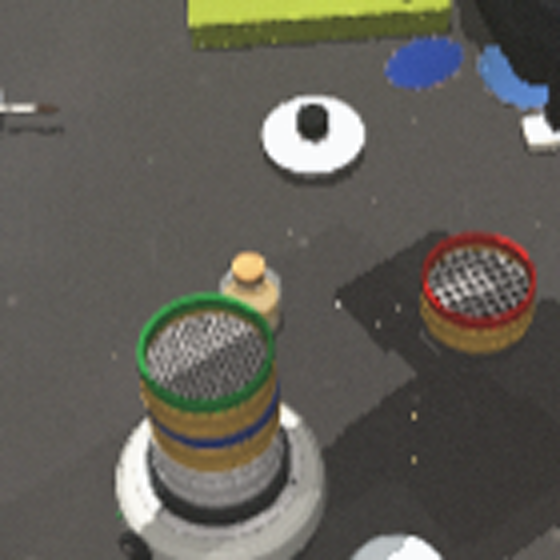

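```bash
cat > rim.py <<'E'
from h import *
import sys
z0=float(sys.argv[1]); n=sys.argv[2] if len(sys.argv)>2 else "scene"
hue={"blue":(105,130),"green":(50,85),"red":(0,6)}
I=cv2.imread("pics/last.png"); c=cloud("scene",np.load("last.npy")); H=cv2.cvtColor(I,cv2.COLOR_BGR2HSV).astype(int)
lo,hi=hue[n]; m=(H[:,:,0]>=lo)&(H[:,:,0]<=hi)
if n=="red": m|=H[:,:,0]>172
m&=(H[:,:,1]>110)&(abs(c[:,:,2]-z0)<.02)&(np.linalg.norm(c[:,:,:2]-[.465,.02],axis=2)<.045)
w=c[m]; w=w[np.linalg.norm(w[:,:2]-w[:,:2].mean(0),axis=1)>0]
A=np.c_[w[:,:2]-w[:,:2].mean(0),np.ones(len(w))]
s=np.linalg.lstsq(A,w[:,2],rcond=None)[0]; print(n,len(w),"plane dz/dx,dz/dy,z",np.round(s,4),"circ",np.round(circ(w[:,:2]),4))
cs,_=cv2.findContours(m.astype(np.uint8),cv2.RETR_EXTERNAL,cv2.CHAIN_APPROX_NONE); k=max(cs,key=cv2.contourArea).reshape(-1,2)
e=cv2.fitEllipse(k); print("ellipse",np.round(e[0],2),np.round(e[1],1),"on plane",np.round(onz("scene",[e[0]],z0)[0],4),"contour circ",np.round(circ(onz("scene",k,z0)[:,:2]),4))
E
python3 rim.py .121 green; python3 - <<'E'
# reference: fine rim as seen at s14? use first picture for method bias
from h import *
E
```

```text
green 212 plane dz/dx,dz/dy,z [ 0.0073 -0.0122  0.1191] circ [0.4631 0.0204 0.0266]
ellipse [280.86 257.88] [28.2 33.2] on plane [0.4617 0.0189 0.121 ] contour circ [0.4622 0.0195 0.0277]
```

Request:
send_rows(
  steps=[
    [0.2, 0.3, 0, -0.008, 0.006, 0.015, -1],
    [0, 0, 0, -0.006, 0.005, 0.025, -1],
    [0, 0, 0, 0, 0, 0.03, -1],
    [0, 0, 0, 0, 0, 0.03, -1],
    [0, 0, 0, 0, 0, 0.02, -1],
    [0, 0, 0, 0, 0, 0.01, -1],
    [0, 0, 0, 0, 0, 0.004, -1],
    [0, 0, 0, 0, 0, 0, -1],
    [0, 0, 0, 0, 0, 0, -1],
    [0, 0, 0, 0, 0, 0, -1],
  ],
)

```text
time: 39.4
ee_pos: [0.6336, 0.0328, 0.0571]
eef_rot: [-0.0, 1.0, -0.002, 0.001]
ft_force: [0.1, 0.5, 0.2]
width: 0.0872
```

```bash
python3 go.py .6272 .0335 .005 0; python3 look.py s20 350 230 60 5
```

```text
t 39.4 pos [0.6336 0.0328 0.0571] w 0.0872 F [0.1 0.5 0.2]
turn [-0.2  0.1  0. ] shift tool now [0.0065 0.0009 0.0521] shift after turn [0.0064 0.0007 0.0521]
```

View pics/s20.png

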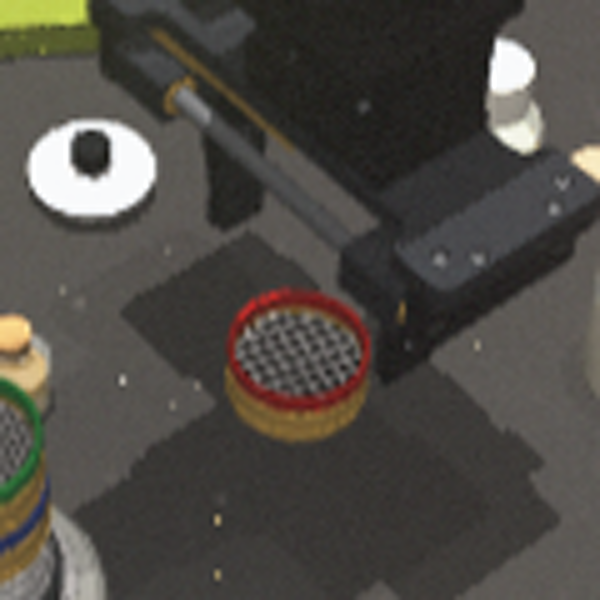

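Correct by x −6.4 mm, then descend.

Request:
send_rows(
  steps=[
    [0, 0, 0, 0.004, 0.001, 0, -1],
    [0, 0, 0, 0.002, 0, 0.006, -1],
    [0, 0, 0, 0, 0, 0.01, -1],
    [0, 0, 0, 0, 0, 0.012, -1],
    [0, 0, 0, 0, 0, 0.01, -1],
    [0, 0, 0, 0, 0, 0.007, -1],
    [0, 0, 0, 0, 0, 0.003, -1],
    [0, 0, 0, 0, 0, 0, -1],
    [0, 0, 0, 0, 0, 0, -1],
    [0, 0, 0, 0, 0, 0, -1],
  ],
)

```text
time: 40.45
ee_pos: [0.6275, 0.0338, 0.0054]
eef_rot: [-0.0, 1.0, -0.002, 0.002]
ft_force: [-0.4, -0.4, -0.2]
width: 0.087
```

```bash
python3 go.py .6272 .0335 .005 0
```

```text
t 40.45 pos [0.6275 0.0338 0.0054] w 0.087 F [-0.4 -0.4 -0.2]
turn [-0.2  0.2  0. ] shift tool now [ 0.0003 -0.0003  0.0004] shift after turn [ 0.0003 -0.0003  0.0004]
```

Request:
send_rows(
  steps=[
    [0, 0, 0, 0, 0, 0, 1],
    [0, 0, 0, 0, 0, 0, 1],
    [0, 0, 0, 0, 0, 0, 1],
    [0, 0, 0, 0, 0, 0, 1],
    [0, 0, 0, 0, 0, 0, 1],
    [0, 0, 0, 0, 0, 0, 1],
    [0, 0, 0, 0, 0, 0, 1],
    [0, 0, 0, 0, 0, 0, 1],
    [0, 0, 0, 0, 0, 0, 1],
    [0, 0, 0, 0, 0, 0, 1],
  ],
)

```text
time: 41.45
ee_pos: [0.6284, 0.0339, 0.0067]
eef_rot: [-0.0, 1.0, -0.001, 0.003]
ft_force: [0.5, -0.0, -0.1]
width: 0.0555
```

Request:
send_rows(
  steps=[
    [0, 0, 0, 0, 0, -0.008, 1],
    [0, 0, 0, 0, 0, -0.014, 1],
    [0, 0, 0, 0, 0, -0.022, 1],
    [0, 0, 0, 0, 0, -0.03, 1],
    [0, 0, 0, 0, 0, -0.034, 1],
    [0, 0, 0, 0, 0, -0.026, 1],
    [0, 0, 0, 0, 0, -0.012, 1],
    [0, 0, 0, 0, 0, -0.004, 1],
    [0, 0, 0, 0, 0, 0, 1],
    [0, 0, 0, 0, 0, 0, 1],
  ],
)

```text
time: 42.45
ee_pos: [0.6267, 0.0337, 0.1675]
eef_rot: [0.0, 1.0, -0.001, 0.003]
ft_force: [0.6, 0.3, -1.2]
width: 0.0554
```

```bash
python3 go.py .4665 .0225 .14 0
```

```text
t 42.45 pos [0.6267 0.0337 0.1675] w 0.0554 F [ 0.6  0.3 -1.2]
turn [-0.2  0.3 -0. ] shift tool now [ 0.1604 -0.0112  0.0266] shift after turn [ 0.1602 -0.0112  0.0275]
```

Request:
send_rows(
  steps=[
    [-0.1, 0.2, 0, 0.01, -0.001, 0, 1],
    [-0.1, 0.2, 0, 0.018, -0.001, 0, 1],
    [0, 0, 0, 0.025, -0.002, 0, 1],
    [0, 0, 0, 0.026, -0.002, 0, 1],
    [0, 0, 0, 0.026, -0.002, 0, 1],
    [0, 0, 0, 0.022, -0.002, 0, 1],
    [0, 0, 0, 0.016, -0.001, 0, 1],
    [0, 0, 0, 0.008, 0, 0, 1],
    [0, 0, 0, 0, 0, 0, 1],
    [0, 0, 0, 0, 0, 0, 1],
  ],
)

```text
time: 43.45
ee_pos: [0.46, 0.021, 0.1573]
eef_rot: [-0.0, 1.0, -0.002, -0.01]
ft_force: [-0.1, 0.0, -0.0]
width: 0.0554
```

```bash
python3 go.py .4665 .0225 .142 0
```

```text
t 43.45 pos [0.46   0.021  0.1573] w 0.0554 F [-0.1  0.  -0. ]
turn [-0.2 -1.2  0.1] shift tool now [-0.0068  0.0016  0.0152] shift after turn [-0.0065  0.0015  0.0153]
```

Request:
send_rows(
  steps=[
    [-0.1, -0.6, 0, -0.003, 0.001, 0.003, 1],
    [-0.1, -0.5, 0, -0.002, 0.0005, 0.005, 1],
    [0, 0, 0, 0, 0, 0.004, 1],
    [0, 0, 0, 0, 0, 0.001, 1],
    [0, 0, 0, 0, 0, 0, 1],
    [0, 0, 0, 0, 0, 0, 1],
    [0, 0, 0, 0, 0, 0, 1],
    [0, 0, 0, 0, 0, 0, 1],
    [0, 0, 0, 0, 0, 0, 1],
    [0, 0, 0, 0, 0, 0, 1],
  ],
)

```text
time: 44.45
ee_pos: [0.4671, 0.0225, 0.1424]
eef_rot: [-0.0, 1.0, -0.001, 0.0]
ft_force: [-0.2, -0.0, -0.6]
width: 0.0554
```

```bash
python3 go.py .4665 .0225 .1197 0; python3 look.py s21 285 225 60 5; python3 cmp.py .149 .163 .101 .113 .075 .087 .05 .065
```

```text
t 44.45 pos [0.4671 0.0225 0.1424] w 0.0554 F [-0.2 -0.  -0.6]
turn [-0.1  0.   0. ] shift tool now [0.0006 0.0001 0.0227] shift after turn [0.0006 0.     0.0227]
0.149 0.163 156 [0.4646 0.0199] rms 0.0015
0.101 0.113 145 [0.4646 0.0213] rms 0.0015
0.075 0.087 133 [0.4648 0.0214] rms 0.0006
0.05 0.065 148 [0.4642 0.021 ] rms 0.0006
```

View pics/s21.png

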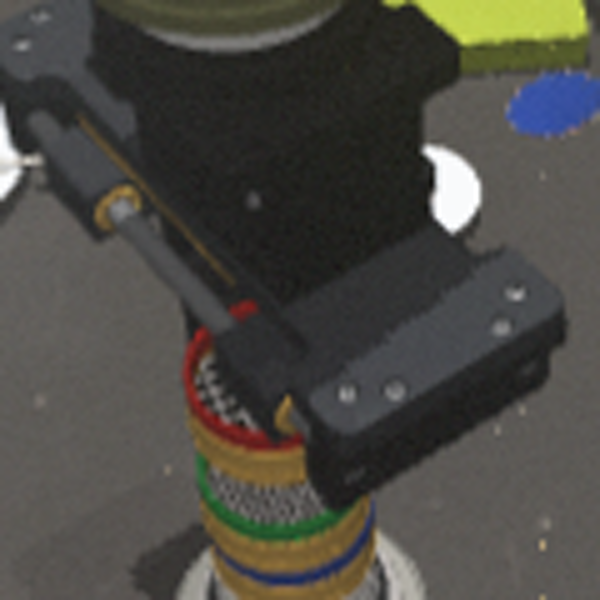

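Request:
send_rows(
  steps=[
    [0, 0, 0, 0.0004, 0.0005, 0.004, 1],
    [0, 0, 0, 0, 0, 0.006, 1],
    [0, 0, 0, 0, 0, 0.005, 1],
    [0, 0, 0, 0, 0, 0.003, 1],
    [0, 0, 0, 0, 0, 0.002, 1],
    [0, 0, 0, 0, 0, 0.001, 1],
    [0, 0, 0, 0, 0, 0, 1],
    [0, 0, 0, 0, 0, 0, 1],
    [0, 0, 0, 0, 0, 0, 1],
    [0, 0, 0, 0, 0, 0, 1],
  ],
)

```text
time: 45.5
ee_pos: [0.4668, 0.0229, 0.1196]
eef_rot: [-0.0, 1.0, -0.001, 0.0]
ft_force: [-0.2, 0.2, -0.4]
width: 0.0553
```

```bash
python3 go.py .4665 .0225 .1197 0;  python3 look.py s22 285 225 60 5
```

```text
t 45.5 pos [0.4668 0.0229 0.1196] w 0.0553 F [-0.2  0.2 -0.4]
turn [-0.1  0.   0. ] shift tool now [ 0.0003 -0.0004 -0.0001] shift after turn [ 0.0003 -0.0004 -0.0001]
```

View pics/s22.png

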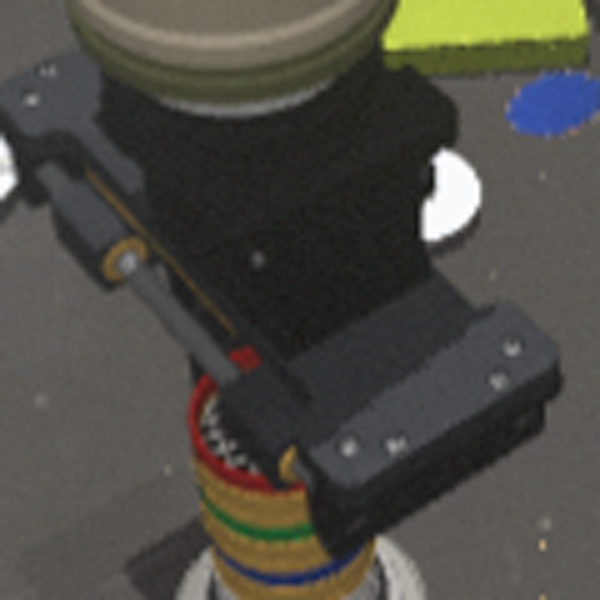

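Request:
send_rows(
  steps=[
    [0, 0, 0, 0, 0, 0, -1],
    [0, 0, 0, 0, 0, 0, -1],
    [0, 0, 0, 0, 0, 0, -1],
    [0, 0, 0, 0, 0, 0, -1],
    [0, 0, 0, 0, 0, 0, -1],
    [0, 0, 0, 0, 0, 0, -1],
    [0, 0, 0, 0, 0, -0.005, -1],
    [0, 0, 0, 0, 0, -0.01, -1],
    [0, 0, 0, 0, 0, -0.015, -1],
    [0, 0, 0, 0, 0, -0.02, -1],
  ],
)

```text
time: 46.55
ee_pos: [0.4655, 0.0227, 0.1709]
eef_rot: [-0.0, 1.0, -0.001, -0.001]
ft_force: [0.5, -0.2, -0.2]
width: 0.0868
```

Request:
send_rows(
  steps=[
    [0, 0, 0, 0, 0, -0.02, -1],
    [0, 0, 0, -0.01, 0.01, -0.005, -1],
    [0, 0, 0, -0.02, 0.02, 0, -1],
    [0, 0, 0, -0.024, 0.022, 0, -1],
    [0, 0, 0, -0.024, 0.022, 0, -1],
    [0, 0, 0, -0.024, 0.022, 0, -1],
    [0, 0, 0, -0.024, 0.022, 0, -1],
    [0, 0, 0, -0.02, 0.018, 0, -1],
    [0, 0, 0, -0.01, 0.01, 0, -1],
    [0, 0, 0, 0, 0, 0, -1],
  ],
)

```text
time: 47.55
ee_pos: [0.63, 0.1753, 0.2104]
eef_rot: [0.0, 1.0, 0.002, 0.004]
ft_force: [-0.6, 0.8, 0.2]
width: 0.087
```

```bash
python3 go.py .632 .177 .08 0;  python3 look.py s23 290 220 75 4; python3 rim.py .147 red;python3 cmp.py .126 .138 .101 .113 .075 .087 .05 .065
python3 - <<'E'
from h import *
I=cv2.imread("pics/last.png"); c=cloud("scene",np.load("last.npy"))
z=c[:,:,2]
m=(z>.007)&(z<.015)&(I.min(2)>150)&(np.linalg.norm(c[:,:,:2]-[.629,.174],axis=2)<.04); w=c[m]; print("lid disc",len(w),np.round((w.min(0)+w.max(0))/2,4),w.mean(0))
m=(z>.018)&(z<.035)&(np.linalg.norm(c[:,:,:2]-[.629,.174],axis=2)<.03); w=c[m]; print("knob",len(w),np.round(w.min(0),4),np.round(w.max(0),4))
E
```

```text
t 47.55 pos [0.63   0.1753 0.2104] w 0.087 F [-0.6  0.8  0.2]
turn [ 0.2  0.5 -0. ] shift tool now [-0.0008  0.0012  0.1304] shift after turn [-0.002   0.0017  0.1304]
red 278 plane dz/dx,dz/dy,z [ 0.0264 -0.002   0.1439] circ [0.4632 0.0211 0.026 ]
ellipse [279.86 248.17] [28.6 34.7] on plane [0.4618 0.0189 0.147 ] contour circ [0.4623 0.0195 0.028 ]
0.126 0.138 273 [0.4631 0.0205] rms 0.0025
0.101 0.113 143 [0.4641 0.0215] rms 0.0006
0.075 0.087 133 [0.4648 0.0215] rms 0.0006
0.05 0.065 149 [0.4643 0.021 ] rms 0.0006
lid disc 270 [0.6303 0.1731 0.0115] [0.62813653 0.17082266 0.01172759]
knob 57 [0.6201 0.1648 0.0181] [0.6378 0.1819 0.0287]
```

View pics/s23.png

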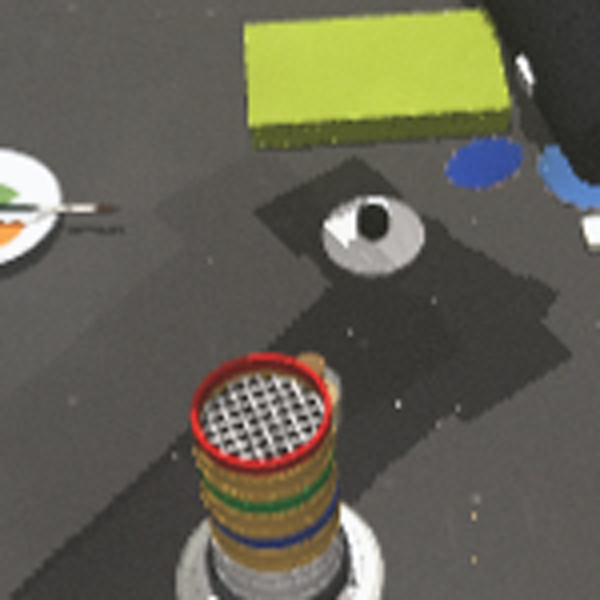

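Request:
send_rows(
  steps=[
    [0.2, 0.4, 0, -0.001, 0.001, 0.015, -1],
    [0, 0, 0, 0, 0, 0.025, -1],
    [0, 0, 0, 0, 0, 0.032, -1],
    [0, 0, 0, 0, 0, 0.034, -1],
    [0, 0, 0, 0, 0, 0.025, -1],
    [0, 0, 0, 0, 0, 0.012, -0.3],
    [0, 0, 0, 0, 0, 0.004, -0.3],
    [0, 0, 0, 0, 0, 0, -0.3],
    [0, 0, 0, 0, 0, 0, -0.3],
    [0, 0, 0, 0, 0, 0, -0.3],
  ],
)

```text
time: 48.6
ee_pos: [0.629, 0.1692, 0.0605]
eef_rot: [0.004, 1.0, -0.0, 0.002]
ft_force: [0.6, 0.2, 0.7]
width: 0.0589
```

```bash
python3 go.py .632 .1765 .0105 0;  python3 look.py s24 310 190 55 5; python3 tips.py .045
```

```text
t 48.6 pos [0.629  0.1692 0.0605] w 0.0589 F [0.6 0.2 0.7]
turn [-0.   0.2 -0.4] shift tool now [-0.0028  0.0073  0.05  ] shift after turn [-0.003   0.0073  0.05  ]
0.045 0  
0.049 0  
0.053 0  
0.057 0  
0.061 0  
0.065 22 [0.615 0.129 0.066] [0.636 0.202 0.069]
0.069 25 [0.616 0.128 0.069] [0.637 0.203 0.073]
0.073 20 [0.615 0.128 0.073] [0.63  0.202 0.077]
0.077 20 [0.615 0.13  0.077] [0.63  0.208 0.081]
0.081 19 [0.615 0.127 0.082] [0.631 0.201 0.085]
0.085 17 [0.615 0.129 0.085] [0.631 0.205 0.089]
0.089 17 [0.616 0.129 0.089] [0.628 0.205 0.093]
0.093 17 [0.615 0.127 0.093] [0.637 0.203 0.097]
```

View pics/s24.png

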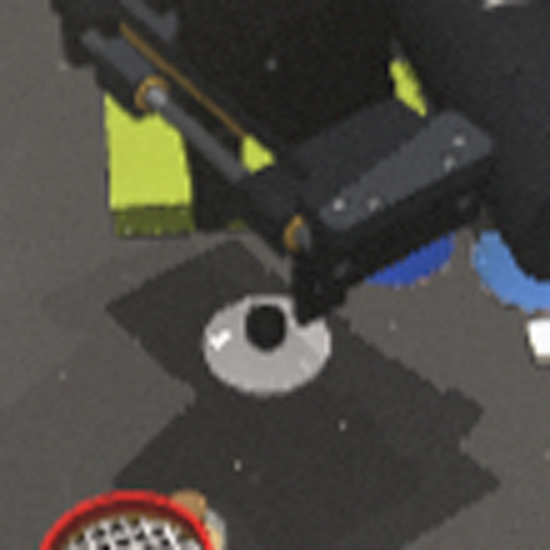

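Request:
send_rows(
  steps=[
    [0, 0, -0.4, -0.003, 0.006, 0, -0.3],
    [0, 0, 0, 0, 0.0015, 0.006, -0.3],
    [0, 0, 0, 0, 0, 0.012, -0.3],
    [0, 0, 0, 0, 0, 0.012, -0.3],
    [0, 0, 0, 0, 0, 0.008, -0.3],
    [0, 0, 0, 0, 0, 0.004, -0.3],
    [0, 0, 0, 0, 0, 0.002, -0.3],
    [0, 0, 0, 0, 0, 0, -0.3],
    [0, 0, 0, 0, 0, 0, -0.3],
    [0, 0, 0, 0, 0, 0, -0.3],
  ],
)

```text
time: 49.7
ee_pos: [0.6326, 0.1776, 0.0125]
eef_rot: [-0.0, 1.0, -0.0, 0.002]
ft_force: [0.8, -0.8, 0.4]
width: 0.0562
```

```bash
python3 go.py .632 .1765 .0115 0;  python3 look.py s25 310 190 55 5
```

```text
t 49.7 pos [0.6326 0.1776 0.0125] w 0.0562 F [ 0.8 -0.8  0.4]
turn [-0.   0.2  0. ] shift tool now [ 0.0006 -0.0011  0.001 ] shift after turn [ 0.0006 -0.0011  0.001 ]
```

View pics/s25.png

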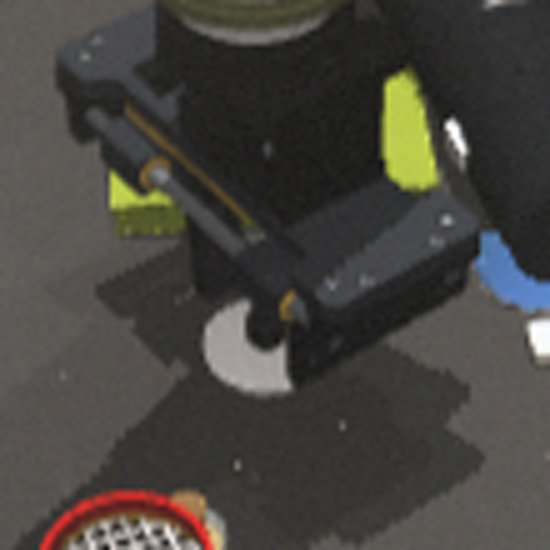

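Request:
send_rows(
  steps=[
    [0, 0, 0, 0, -0.001, 0.001, -0.3],
    [0, 0, 0, 0, 0, 0, 1],
    [0, 0, 0, 0, 0, 0, 1],
    [0, 0, 0, 0, 0, 0, 1],
    [0, 0, 0, 0, 0, 0, 1],
    [0, 0, 0, 0, 0, 0, 1],
    [0, 0, 0, 0, 0, 0, 1],
    [0, 0, 0, 0, 0, 0, 1],
    [0, 0, 0, 0, 0, 0, 1],
    [0, 0, 0, 0, 0, 0, 1],
  ],
)

```text
time: 50.75
ee_pos: [0.6332, 0.1767, 0.0125]
eef_rot: [-0.0, 1.0, 0.0, 0.003]
ft_force: [0.3, 0.5, -0.6]
width: 0.0176
```

Request:
send_rows(
  steps=[
    [0, 0, 0, 0, 0, 0, 1],
    [0, 0, 0, 0, 0, 0, 1],
    [0, 0, 0, 0, 0, 0, 1],
    [0, 0, 0, 0, 0, 0, 1],
    [0, 0, 0, 0, 0, 0, 1],
    [0, 0, 0, 0, 0, 0, 1],
    [0, 0, 0, 0, 0, 0, 1],
    [0, 0, 0, 0, 0, 0, 1],
    [0, 0, 0, 0, 0, 0, 1],
    [0, 0, 0, 0, 0, 0, 1],
  ],
)

```text
time: 51.75
ee_pos: [0.6332, 0.1767, 0.0125]
eef_rot: [-0.0, 1.0, 0.0, 0.003]
ft_force: [0.5, -0.7, -0.2]
width: 0.0173
```

```bash
python3 go.py .632 .1765 .0115 0
```

```text
t 51.75 pos [0.6332 0.1767 0.0125] w 0.0173 F [ 0.5 -0.7 -0.2]
turn [0.  0.3 0. ] shift tool now [ 0.0012 -0.0002  0.001 ] shift after turn [ 0.0012 -0.0002  0.001 ]
```

Request:
send_rows(
  steps=[
    [0, 0, 0, 0, 0, -0.008, 1],
    [0, 0, 0, 0, 0, -0.014, 1],
    [0, 0, 0, 0, 0, -0.022, 1],
    [0, 0, 0, 0, 0, -0.03, 1],
    [0, 0, 0, 0, 0, -0.034, 1],
    [0, 0, 0, 0, 0, -0.034, 1],
    [0, 0, 0, 0, 0, -0.022, 1],
    [0, 0, 0, 0, 0, -0.01, 1],
    [0, 0, 0, 0, 0, 0, 1],
    [0, 0, 0, 0, 0, 0, 1],
  ],
)

```text
time: 52.75
ee_pos: [0.6318, 0.1758, 0.2008]
eef_rot: [0.0, 1.0, 0.001, 0.004]
ft_force: [1.3, -0.4, -0.6]
width: 0.0175
```

```bash
python3 go.py .4675 .0225 .18 0; python3 look.py s26 310 160 75 4
```

```text
t 52.75 pos [0.6318 0.1758 0.2008] w 0.0175 F [ 1.3 -0.4 -0.6]
turn [ 0.1  0.5 -0. ] shift tool now [ 0.1645 -0.1534  0.0191] shift after turn [ 0.1643 -0.1533  0.0208]
```

View pics/s26.png

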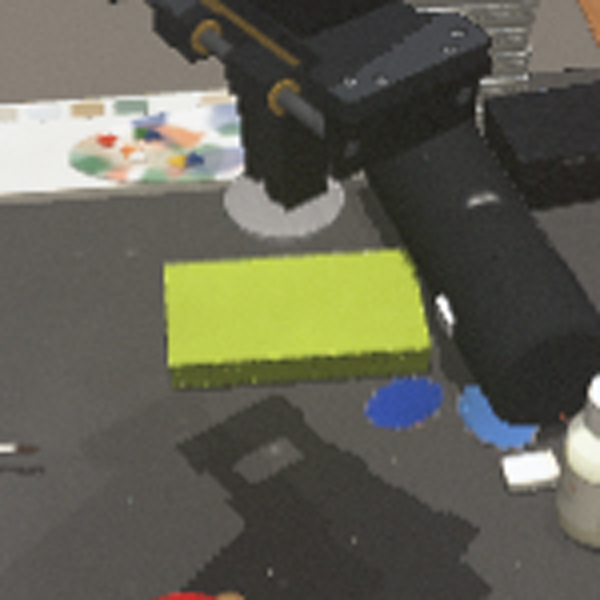

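Lid held level. Move it over the stack.

Request:
send_rows(
  steps=[
    [0.1, 0.3, 0, 0.01, -0.01, 0, 1],
    [0, 0.2, 0, 0.018, -0.017, 0, 1],
    [0, 0, 0, 0.024, -0.022, 0, 1],
    [0, 0, 0, 0.025, -0.023, 0, 1],
    [0, 0, 0, 0.025, -0.023, 0, 1],
    [0, 0, 0, 0.023, -0.022, 0, 1],
    [0, 0, 0, 0.018, -0.017, 0, 1],
    [0, 0, 0, 0.009, -0.008, 0, 1],
    [0, 0, 0, 0, 0, 0, 1],
    [0, 0, 0, 0, 0, 0, 1],
  ],
)

```text
time: 53.8
ee_pos: [0.4683, 0.0293, 0.188]
eef_rot: [-0.001, 1.0, -0.003, -0.01]
ft_force: [1.2, -0.2, -0.3]
width: 0.0177
```

```bash
python3 go.py .4675 .0225 .178 0
```

```text
t 53.8 pos [0.4683 0.0293 0.188 ] w 0.0177 F [ 1.2 -0.2 -0.3]
turn [-0.4 -1.2  0.2] shift tool now [ 0.0006 -0.0067  0.01  ] shift after turn [ 0.0008 -0.0068  0.01  ]
```

Request:
send_rows(
  steps=[
    [-0.2, -0.6, 0.1, 0, -0.004, 0.003, 1],
    [-0.2, -0.5, 0, 0, -0.002, 0.005, 1],
    [0, 0, 0, 0, 0, 0.003, 1],
    [0, 0, 0, 0, 0, 0, 1],
    [0, 0, 0, 0, 0, 0, 1],
    [0, 0, 0, 0, 0, 0, 1],
    [0, 0, 0, 0, 0, 0, 1],
    [0, 0, 0, 0, 0, 0, 1],
    [0, 0, 0, 0, 0, 0, 1],
    [0, 0, 0, 0, 0, 0, 1],
  ],
)

```text
time: 54.8
ee_pos: [0.4701, 0.0254, 0.1753]
eef_rot: [-0.002, 1.0, -0.0, -0.0]
ft_force: [0.5, 0.3, -0.5]
width: 0.017
```

```bash
python3 go.py .4675 .0225 .1515 0; python3 look.py s27 285 215 60 5; python3 cmp.py .168 .178 .126 .138 .101 .113
```

```text
t 54.8 pos [0.4701 0.0254 0.1753] w 0.017 F [ 0.5  0.3 -0.5]
turn [-0.  -0.   0.3] shift tool now [ 0.0026 -0.0029  0.0238] shift after turn [ 0.0026 -0.0029  0.0238]
0.168 0.178 120 [0.4688 0.0223] rms 0.0018
0.126 0.138 184 [0.4635 0.0213] rms 0.0017
0.101 0.113 139 [0.464  0.0216] rms 0.0006
```

View pics/s27.png

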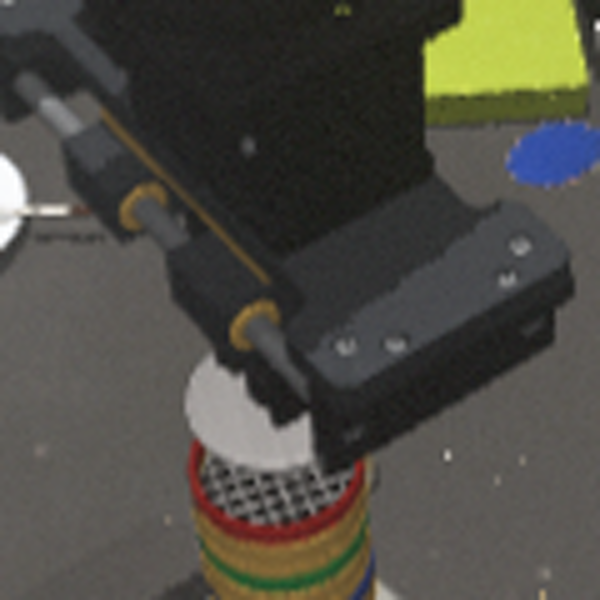

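```bash
python3 - <<'E'
from h import *
from scipy.optimize import least_squares
I=cv2.imread("pics/last.png"); c=cloud("scene",np.load("last.npy"))
m=(abs(c[:,:,2]-.173)<.006)&(I.min(2)>110)&(np.linalg.norm(c[:,:,:2]-[.466,.02],axis=2)<.04)
m=m.astype(np.uint8); print(m.sum(), c[:,:,2][m>0].mean())
k=max(cv2.findContours(m,cv2.RETR_EXTERNAL,cv2.CHAIN_APPROX_NONE)[0],key=cv2.contourArea).reshape(-1,2)
zt=.1748
w=onz("scene",k,zt)[:,:2]
f=lambda p:np.linalg.norm(w-p,axis=1)-.028
# keep outer contour points: left / lower boundary only
for it in range(4):
    s=least_squares(f,[.466,.02] if it==0 else s.x,loss="soft_l1",f_scale=.0007)
    print(len(w),np.round(s.x,4),np.round(np.abs(f(s.x)).mean(),4)); w=w[np.abs(f(s.x))<(.004,.0025,.0015,.001)[it]]
E
```

```text
332 0.17492136173581058
74 [0.4682 0.0235] 0.0059
44 [0.4675 0.0231] 0.0006
42 [0.4674 0.0231] 0.0005
40 [0.4675 0.0231] 0.0005
```

Request:
send_rows(
  steps=[
    [0, 0, 0.3, 0.0038, -0.0025, 0, 1],
    [0, 0, 0, 0, 0, 0.004, 1],
    [0, 0, 0, 0, 0, 0.005, 1],
    [0, 0, 0, 0, 0, 0.004, 1],
    [0, 0, 0, 0, 0, 0.001, 1],
    [0, 0, 0, 0, 0, 0, 1],
    [0, 0, 0, 0, 0, 0, 1],
    [0, 0, 0, 0, 0, 0, 1],
    [0, 0, 0, 0, 0, 0, 1],
    [0, 0, 0, 0, 0, 0, 1],
  ],
)

```text
time: 55.85
ee_pos: [0.4659, 0.0226, 0.1599]
eef_rot: [0.001, 1.0, -0.0, -0.0]
ft_force: [0.0, 0.2, -0.5]
width: 0.0175
```

```bash
python3 go.py .4663 .023 .1515 0; python3 look.py s28 285 215 60 5
```

```text
t 55.85 pos [0.4659 0.0226 0.1599] w 0.0175 F [ 0.   0.2 -0.5]
turn [-0.  -0.  -0.1] shift tool now [-0.0004  0.0004  0.0084] shift after turn [-0.0004  0.0004  0.0084]
```

View pics/s28.png

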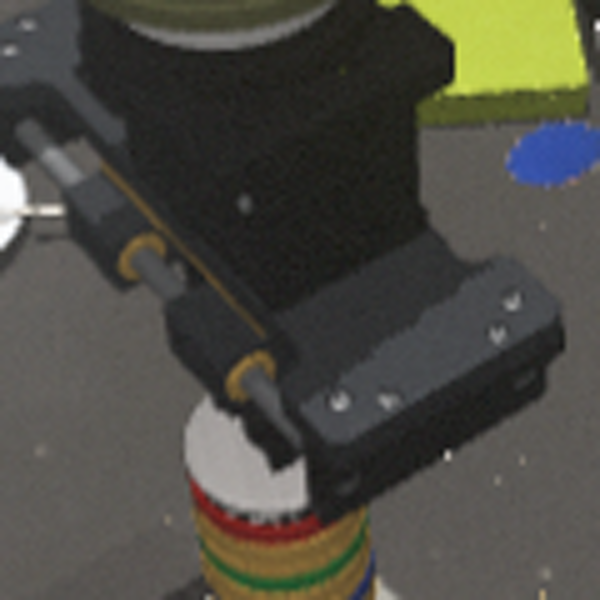

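Aligned. Insert.

Request:
send_rows(
  steps=[
    [0, 0, 0, -0.0004, 0.0004, 0.002, 1],
    [0, 0, 0, 0, 0, 0.002, 1],
    [0, 0, 0, 0, 0, 0.002, 1],
    [0, 0, 0, 0, 0, 0.001, 1],
    [0, 0, 0, 0, 0, 0.0005, 1],
    [0, 0, 0, 0, 0, 0, 1],
    [0, 0, 0, 0, 0, 0, 1],
    [0, 0, 0, 0, 0, 0, 1],
    [0, 0, 0, 0, 0, 0, 1],
    [0, 0, 0, 0, 0, 0, 1],
  ],
)

```text
time: 56.9
ee_pos: [0.4664, 0.0231, 0.1518]
eef_rot: [0.001, 1.0, -0.0, -0.0]
ft_force: [-0.2, 0.8, -0.5]
width: 0.0174
```

```bash
python3 go.py .4663 .023 .1515 0; python3 look.py s29 285 215 60 5
```

```text
t 56.9 pos [0.4664 0.0231 0.1518] w 0.0174 F [-0.2  0.8 -0.5]
turn [-0.  -0.  -0.1] shift tool now [ 0.0001 -0.0001  0.0003] shift after turn [ 0.0001 -0.0001  0.0003]
```

View pics/s29.png

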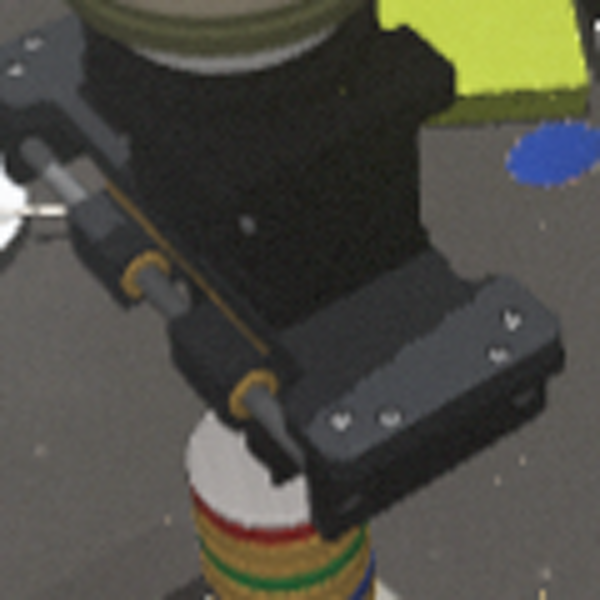

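Seated height reached without a force reading. Release, rise and retreat.

Request:
send_rows(
  steps=[
    [0, 0, 0, 0, 0, 0, -0.2],
    [0, 0, 0, 0, 0, 0, -0.2],
    [0, 0, 0, 0, 0, 0, -0.2],
    [0, 0, 0, 0, 0, 0, -0.2],
    [0, 0, 0, 0, 0, -0.005, -0.2],
    [0, 0, 0, 0, 0, -0.01, -0.2],
    [0, 0, 0, 0, 0, -0.02, -0.2],
    [0, 0, 0, 0, 0, -0.025, -0.2],
    [0, 0, 0, 0, 0, -0.02, -0.2],
    [0, 0, 0, 0, 0, -0.01, -0.2],
  ],
)

```text
time: 57.95
ee_pos: [0.4658, 0.0228, 0.2474]
eef_rot: [0.001, 1.0, -0.001, -0.0]
ft_force: [-0.3, 1.7, -0.6]
width: 0.052
```

Request:
send_rows(
  steps=[
    [0, 0, 0, -0.005, 0.015, 0, -0.2],
    [0, 0, 0, -0.01, 0.025, 0, -0.2],
    [0, 0, 0, -0.01, 0.03, 0, -0.2],
    [0, 0, 0, -0.01, 0.03, 0, -0.2],
    [0, 0, 0, -0.01, 0.03, 0, -0.2],
    [0, 0, 0, -0.01, 0.03, 0, -0.2],
    [0, 0, 0, 0, 0.02, 0, -0.2],
    [0, 0, 0, 0, 0.01, 0, -0.2],
    [0, 0, 0, 0, 0, 0, -0.2],
    [0, 0, 0, 0, 0, 0, -0.2],
  ],
)

```text
time: 58.95
ee_pos: [0.5217, 0.2276, 0.2419]
eef_rot: [-0.0, 1.0, -0.0, -0.003]
ft_force: [-0.5, -0.6, -0.6]
width: 0.0523
```

```bash
python3 go.py .5 .2 .25 0; python3 look.py s30 310 230 75 4; python3 cmp.py .126 .14 .101 .114 .075 .088 .05 .064;  python3 - <<'E'
from h import *
I=cv2.imread("pics/last.png"); c=cloud("scene",np.load("last.npy"))
m=(abs(c[:,:,2]-.151)<.006)&(I.min(2)>150)&(np.linalg.norm(c[:,:,:2]-[.464,.02],axis=2)<.04); w=c[m]
A=np.c_[w[:,:2]-w[:,:2].mean(0),np.ones(len(w))]; print("lid disc plane",len(w),np.round(np.linalg.lstsq(A,w[:,2],rcond=None)[0],4))
k=max(cv2.findContours(m.astype(np.uint8),0,1)[0],key=cv2.contourArea).reshape(-1,2); print("lid circ",np.round(circ(onz("scene",k,.151)[:,:2]),4))
p,d=camera("top"); cv2.imwrite("pics/top30.png",p); ct=cloud("top",d)
m=(ct[:,:,2]>.145)&(ct[:,:,2]<.156)&(np.linalg.norm(ct[:,:,:2]-[.466,.022],axis=2)<.05); print("top lid", m.sum(), np.round(np.percentile(ct[m],[5,95],axis=0).mean(0),4))
for nm,(u,v) in dict(vial=(321,224),pot=(404,249),b1=(341,128),b2=(386,131)).items(): print(nm,np.round(ct[v,u],3))
E
```

```text
t 58.95 pos [0.5217 0.2276 0.2419] w 0.0523 F [-0.5 -0.6 -0.6]
turn [-0.1 -0.3  0. ] shift tool now [ 0.0218 -0.0276 -0.008 ] shift after turn [ 0.0217 -0.0276 -0.0081]
0.126 0.14 178 [0.4632 0.0215] rms 0.0006
0.101 0.114 148 [0.4641 0.0216] rms 0.0007
0.075 0.088 149 [0.4649 0.0214] rms 0.0006
0.05 0.064 141 [0.4641 0.021 ] rms 0.0007
lid disc plane 641 [-0.0004 -0.0054  0.1509]
lid circ [0.4627 0.0207 0.027 ]
top lid 592 [0.4663 0.0235 0.1511]
vial [0.536 0.102 0.042]
pot [ 0.483 -0.077  0.063]
b1 [0.74  0.061 0.094]
b2 [ 0.734 -0.035  0.094]
```

View pics/s30.png

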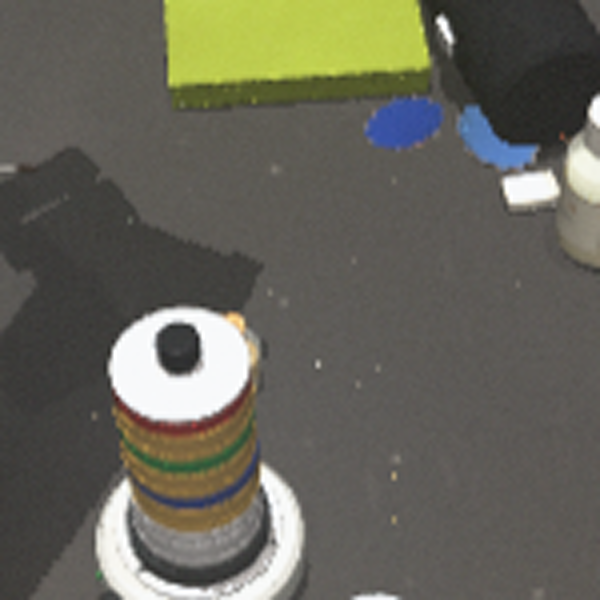

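```bash
python3 -c "
from bench import *
print(close_job()); print(read_state()['time'])"
```

```text
the job is handed in; nothing more can be done
None
the job is handed in; nothing more can be done
```

The sieve stack is built on the shaker: pan in the collar, then the fine, medium and coarse sieves, closed with the lid. I handed the job in at about 59 s of the 134 s allowed; no verdict is reported.

**Last checks:**
- **Height and level:** the lid's top reads 0.151 m in both views, which is the fully seated height (43 + 4×26 + 4 mm). It is level to about 0.005 rad.
- **Centring:** from the scene camera, the pan, fine, medium and coarse pieces and the lid are each within about 1.5 mm of the one below.
- **Bystanders:** the vial, pot and both bottles read within 3 mm of where they started. That is about as fine as the depth readings go.
- **Robot:** the gripper is open and clear of everything.

**What failed or disagreed:**
- **First pan grasp:** it closed on air above the rim. Depth showed the fingertips about 22 mm higher than the reported tool position plus `tip_extent` implies. I corrected for this and nothing was disturbed.
- **Cameras:** the two views differ by about 3 mm in x and y. The top view matched the arm, so I worked in that one.
- **Tilt readings:** plane fits gave about 0.02 rad at the fine rim and 0.03 rad at the coarse rim. I put these down to noisy fits, because the lid placed on top later measured level.
- **Sieve heights:** the fine, medium and coarse rims read 1 to 3 mm lower than their seated heights. The lid's height agrees with the whole stack being fully home.

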